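Unlid the square loaf and send the loaf tins down the cooling lane

TASK

First lift the lid off the lidded loaf tin by its wooden grip and lay it flat, grip up, in the shallow wooden lid tray. Then load every loaf tin into the sloped lane, the one that had the lid before the others: stand it upright and crosswise on the flat apron at the high end, and push it under the height bar so that it clears the bar and slides down the lane to the stop or to the tin ahead. There are three or four tins; leave the jar, mug, scraper, brush and weight on the bench where they are.

Things in the scene. Friction and masses are not known exactly. Their poses are not given: they have to be found in the camera images.
- square_tin_center (a point): the lidded tin: mini loaf tin of dark steel with a baked loaf in it, straight-sided, 95 mm long (its x axis) x 62 mm wide (its y axis) x 48 mm high, about 0.24 kg, standing upright on the table at any yaw. The point is its centre, 24 mm above its underside and 24 mm below its rim. Its loaf is flat and lies below the rim. With the lid on it stands 75 mm high and does not pass the bar; without it, 48 mm.
- tin1_center (a point): mini loaf tin of dark steel with a baked loaf in it, straight-sided, 95 mm long (its x axis) x 62 mm wide (its y axis) x 48 mm high, about 0.24 kg, standing upright on the table at any yaw. The point is its centre, 24 mm above its underside and 24 mm below its rim. Open, with a loaf whose rounded crown (72 x 42 mm) stands to 53 mm above the underside; grasp it by the tin's sides. It may be absent (no pose).
- tin2_center (a point): mini loaf tin of dark steel with a baked loaf in it, straight-sided, 95 mm long (its x axis) x 62 mm wide (its y axis) x 48 mm high, about 0.24 kg, standing upright on the table at any yaw. The point is its centre, 24 mm above its underside and 24 mm below its rim. Open, with a loaf whose rounded crown (72 x 42 mm) stands to 53 mm above the underside; grasp it by the tin's sides. It may be absent (no pose).
- tin3_center (a point): mini loaf tin of dark steel with a baked loaf in it, straight-sided, 95 mm long (its x axis) x 62 mm wide (its y axis) x 48 mm high, about 0.24 kg, standing upright on the table at any yaw. The point is its centre, 24 mm above its underside and 24 mm below its rim. Open, with a loaf whose rounded crown (72 x 42 mm) stands to 53 mm above the underside; grasp it by the tin's sides. It may be absent (no pose).
- lid_grip (a point): loose sheet-steel lid, 103 mm long (x) x 70 mm wide (y), 0.07 kg, resting on the square tin with a 7 mm deep skirt round the tin's rim (about 2 mm play). On top, along its x axis, a wooden grip bar 44 mm long x 14 mm thick (y) x 24 mm high. The point is in the bar, 24 mm above the skirt's lower edge, 14 mm above the lid's top plate and 10 mm below the top of the bar. z up.
- lid_tray: fixed shallow open wooden tray for the lid, outside 128 mm (x) x 94 mm (y) x 17 mm high, walls and floor 5 mm thick, so 118 x 84 mm inside. The origin is the centre of its underside, on the table.
- lid_tray_in (a point): centre of the tray's inner floor, 5 mm above the table; axes as the tray's. A lid lying in the tray has its grip point about 24 mm above this point.
- lane: fixed flow lane; origin on the table under the middle of the height bar; y points downhill along it, x across, z up. From y = -140 to 0 mm a level steel apron (top 122 mm above the table, 20 mm side walls, outer end open), slick from y = -30; from y = 0 a slick plate falls at 22 degrees for 296 mm to a stop plate. Clear width 109 mm: tins go crosswise, their x along the lane's x. Four fit in a row.
- lane_apron (a point): point on the apron's top surface, mid-width, 72 mm before the bar: a good place for the centre of a tin's underside. Axes as the lane's. A tin pushed until its centre is about 20 mm past the bar (y = +20 mm) tips onto the slope and slides down by itself.
- lane_bar (a point): middle of the underside of the height bar, which spans the lane at y = 0, 62 mm above the apron. Bar 7 mm square (top 69 mm above the apron), posts outside the walls. Beyond it two guard rods run over the slope, 70 mm above it and 44 mm apart, so tins enter only under the bar.
- lane_stop (a point): foot of the stop plate at the low end, mid-width, on the slide plate. A tin at the stop has its centre at about y = 255 mm of the lane; each tin behind it about 57 mm less.
- jar_center (a point): jar of glaze, glass with a steel cap, 66 mm diameter, 88 mm high, closed, between tins and tray; the point is half-way up. Not to be disturbed.
- cup: white ceramic mug, 72 mm wide, 80 mm high, beyond the lane; origin at the centre of its underside. Not to be disturbed.
- scraper: flat bench scraper with a wooden handle, 110 x 75 mm, lying beyond the tins; origin at the middle of its underside. Not to be disturbed.
- brush: flat pastry brush lying between the tins and the robot. Not to be disturbed.
- weight: small brass scale weight, 36 mm diameter, 42 mm high, beyond the tins; origin at the centre of its underside. Not to be disturbed.
Mind the look-alikes: they are no part of the job. Leave any blue look-alike of the part that bears tin2_center alone.

How it is judged:
On the way, in this order (a step that is already met when the one before it is completed fails the run):
1. the lid lies in the lid tray, let go (x of lid_grip in the frame of lid_tray_in between -0.014 and 0.014 m and y of lid_grip in the frame of lid_tray_in between -0.014 and 0.014 m and z of lid_grip in the frame of lid_tray_in below 0.03 m and angle between lid_grip's own z axis and vertical below 0.12 rad and angle between the x axis of lid_grip and the x axis of lid_tray, either way round below 0.3 rad and contact force between the fingers and lid below 0.1 N), for 0.3 s.
2. the tin that had the lid is down at the stop (y of square_tin_center in the frame of lane between 0.068 and 0.29 m and x of square_tin_center in the frame of lane between -0.03 and 0.03 m and z of square_tin_center in the frame of lane between 0.02 and 0.137 m and angle between square_tin_center's own z axis and vertical below 0.52 rad and y of square_tin_center in the frame of lane above 0.24 m), for 0.3 s.
At the end, for the whole second after the job is handed in: Lid flat in the tray, grip up (within 14 mm of its middle, 0.3 rad of its axis), let go. The tin that had it is at the stop (centre over 238 mm down the lane); every other tin present stands on the slope past the bar (centre over 68 mm down the lane, within 30 mm of mid-lane, tilt under 0.52 rad) (all of step 1 and y of square_tin_center in the frame of lane between 0.068 and 0.29 m and x of square_tin_center in the frame of lane between -0.03 and 0.03 m and z of square_tin_center in the frame of lane between 0.02 and 0.137 m and angle between each of square_tin_center, tin1_center, tin2_center, tin3_center's own z axis and vertical below 0.52 rad and y of tin1_center in the frame of lane between 0.068 and 0.29 m and x of tin1_center in the frame of lane between -0.03 and 0.03 m and z of tin1_center in the frame of lane between 0.02 and 0.137 m and y of tin2_center in the frame of lane between 0.068 and 0.29 m and x of tin2_center in the frame of lane between -0.03 and 0.03 m and z of tin2_center in the frame of lane between 0.02 and 0.137 m and y of tin3_center in the frame of lane between 0.068 and 0.29 m and x of tin3_center in the frame of lane between -0.03 and 0.03 m and z of tin3_center in the frame of lane between 0.02 and 0.137 m and y of square_tin_center in the frame of lane above 0.238 m); the robot touches nothing.
It fails at once if the glaze jar is knocked over (angle between jar_center's own z axis and vertical above 0.5 rad).
It fails at once if jar, mug, scraper, brush or weight is moved more than 5 cm (distance of any of jar_center, cup, scraper, brush, weight from where it was at the start of the episode above 0.05 m).
Of tin1, tin2, tin3 only 2 to 3 are there at a start; the rules pass over those that are not, and their reading is None.
At some moment in a run one of tin1, tin2, tin3 may be knocked a few centimetres aside while the robot is not near it.
It also fails if it takes over 210 s, if anything falls off the work surface, if the arm or the gripper's body presses on something with over 40 N, if the wrist force passes 120 N, or if a joint passes its speed limit or range.

ROBOT

A 6-joint arm with a two-finger parallel gripper is mounted at the origin on the work surface. World frame = base frame: x ahead of the robot, y to its left, z up, the work surface at z = 0. Lengths are in m, angles in rad, forces in N, time in s.
With the tool pointing down it reaches from about 0.375 to 0.9 m from the base axis. Payload 3.1 kg.
Tool frame: the origin (TCP) lies at the very end of the fingers, on their centre line; the grasp point (between the pads) lies 19 mm behind it; z points along the fingers, y is the direction in which the jaws open and shut (so a half turn about z gives the same grasp; the last joint's range is limited). The gripper opens to 85 mm and grips with 20 to 120 N. Pads are 22 mm wide; open, the fingers measure 114 mm over their backs; the gripper's body (76 mm by 85 mm) begins 54 mm behind the grasp point. The pads swing forward as they close: fully open they stand 13 mm farther back than shut.
Start: joints at [-1.284, 0.527, 1.433, -0, 1.181, -0.178], TCP at [0.28, -0.559, 0.231] pointing down, gripper open.
Joint ranges: [-3.08, 3.08], [-0.75, 2.2], [0.22, 2.44], [-1.43, 4.57], [0, 2.65], [-2.85, 2.85]. Speed limits (rad/s): [2.79, 2.79, 3.14, 3.14, 3.14, 3.14].

INTERFACE

Orientations are given as a unit quaternion [x, y, z, w].
In Python, from station import manip gives the robot as it stands.
- The arm moves only by the tool send_rows, never from a script. Its argument "motion" is a list of rows, each an object with "gripper": the finger opening in mm, from 0 to 85.4; "travel": the shift along the tool's x, y, z in mm, a list of three; "rotation": the turn, a rotation vector about the tool's x, y, z in degrees, a list of three. In form: [{"gripper": gripper, "travel": [x, y, z], "rotation": [ax, ay, az]}, ...]. A call has 1 to 12 rows; each row shifts and turns the commanded pose from where the row before left it, along the tool's axes as they then stand; what a row does not reach is not made up. A row lasts 1/12 s, in which the tool goes at most 41.7 mm and 7.16 degrees, less where a joint would pass 70% of its speed; a pose out of reach is approached as far as the arm can. A call is refused whole if a number of a shift passes 41.7 or a number of a turn 7.16, either way. A call with a gripper value outside its range is refused whole. The fingers move at their own pace and stop on an object; "newtons" is the grip in N (left out, the last holds). Time passes only in rows, so rows that do not move let the fingers close. It gives the time, the measured TCP pose, the force and the opening at its end, in the units of the state.
- manip.sense(): the state, without advancing time (a new reading comes with each control period).
- manip.snapshot(name): name is "side" or "top" or "wrist"; returns the picture (420x560x3 uint8, red, green, blue); there is no depth.
- manip.calibration(name): a dict with "fx", "fy", "cx", "cy" (pixels), "cam_to_world" (4x4, takes a point from camera to world coordinates). Camera axes: x right, y down, z forward; pixel columns grow to the right and rows downward; lengths in m; the calibration is good to about 2 mm. A picture is of the moment at which its call begins: read the wrist's pose just before it. calibration takes no time and is no camera call; for the wrist camera it gives the pose at the moment of the call.
- manip.sign_off(): hands the job in, once; it reports no verdict.
The state is a dict: "t": time; "q": joint angles; "qd": joint speeds; "tau": joint torques, N m; "tcp_pos": TCP position; "tool_rot": TCP orientation; "force": force on the tool from outside, world axes, zero at the start; "ft_torque": the same for the moment, N m; "finger_gap": opening from 0.0 (shut) to 1.0 (fully open).
Only numpy, scipy, OpenCV 4.12 (cv2) and the standard library are available. Lean on these libraries where they do the work, as an engineer would, in place of code of your own. Each camera call takes 0.05 s, during which the arm holds its last target. There are 200 camera calls.

## Working session

There is one attempt and no reset: what is moved stays moved. The work goes in short steps, Python scripts to look and compute and a tool call to move; the robot and the scene stay as the last step left them, time stands still between calls to the robot, and variables do not carry over. Pictures are saved under pics/ and viewed, about 12 in all and at most 16, crops included, and the job is handed in when it is done.

Besides the shell and the picture viewer there is one more tool, called in YAML: its name, and indented under it one key for each argument. send_rows: Moves the arm, as the interface text tells. Its arguments: {"type":"object","properties":{"motion":{"type":"array","items":{"type":"object","properties":{"gripper":{"type":"number"},"travel":{"type":"array","items":{"type":"number"}},"rotation":{"type":"array","items":{"type":"number"}}}}},"newtons":{"type":"number"}},"required":["motion"]}

```bash
mkdir -p pics; python3 - <<'E'
from station import manip
import cv2,numpy as np
s=manip.sense();print({k:np.round(v,3).tolist() for k,v in s.items()})
for n in("top","side"):
    c=manip.calibration(n);print(n,c["fx"],c["fy"],c["cx"],c["cy"],np.round(c["cam_to_world"],3).tolist())
    cv2.imwrite(f"pics/{n}0.png",cv2.cvtColor(manip.snapshot(n),cv2.COLOR_RGB2BGR))
E
```

```text
{'t': 0.0, 'q': [-1.285, 0.528, 1.434, 0.0, 1.181, -0.179], 'qd': [-0.001, -0.0, 0.002, 0.001, -0.001, -0.0], 'tau': [0.002, -44.235, -17.802, -0.0, 0.008, -0.0], 'tcp_pos': [0.28, -0.558, 0.23], 'tool_rot': [0.973, 0.23, -0.0, -0.001], 'force': [0.653, -0.273, -0.855], 'ft_torque': [0.001, -0.03, 0.05], 'finger_gap': 1.0}
top 409.2143236446746 409.2143236446746 281.52305396536366 213.18319137480898 [[0.003, -0.985, 0.171, 0.37], [-1.0, -0.001, 0.014, -0.094], [-0.013, -0.171, -0.985, 1.236], [0.0, 0.0, 0.0, 1.0]]
side 489.6878790265247 489.6878790265247 271.51068492481534 206.27014532306265 [[0.982, -0.137, 0.131, 0.355], [-0.189, -0.63, 0.753, -1.142], [-0.021, -0.764, -0.645, 1.045], [0.0, 0.0, 0.0, 1.0]]
```

View pics/top0.png

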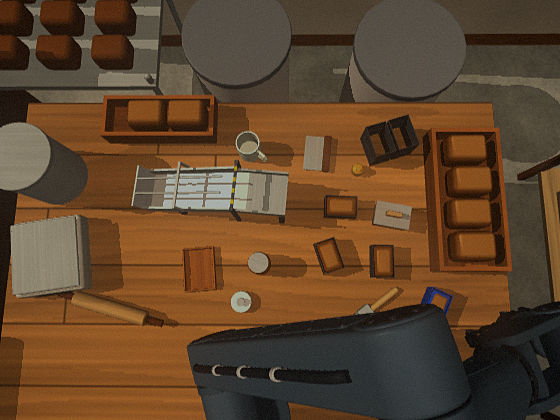

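View pics/side0.png

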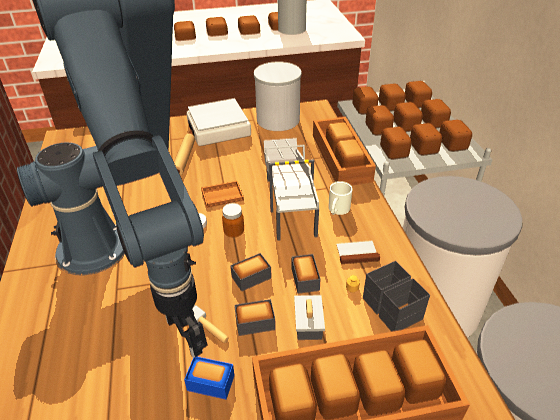

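The top view shows the lidded tin near (392,215) and open tins near (341,207), (329,256) and (382,261). The tray is near (199,268), and the lane's apron is at about x 238–288 with the bar at (236,190). The blue look-alike is at (436,299). The side view agrees.

```bash
cat > h.py <<'E'
from station import manip
import cv2,numpy as np
from scipy.spatial.transform import Rotation as R
def cast(c,u,v,z):
    M=np.array(c["cam_to_world"]);d=M[:3,:3]@[(u-c["cx"])/c["fx"],(v-c["cy"])/c["fy"],1]
    p=M[:3,3];return p+d*(z-p[2])/d[2]
def proj(c,P):
    M=np.array(c["cam_to_world"]);p=M[:3,:3].T@(np.array(P)-M[:3,3]);return c["fx"]*p[0]/p[2]+c["cx"],c["fy"]*p[1]/p[2]+c["cy"]
def snap(n,f,crop=None,k=1):
    c=manip.calibration(n);a=cv2.cvtColor(manip.snapshot(n),cv2.COLOR_RGB2BGR)
    b=a if crop is None else a[crop[1]:crop[3],crop[0]:crop[2]]
    cv2.imwrite(f"pics/{f}.png",cv2.resize(b,None,fx=k,fy=k,interpolation=cv2.INTER_CUBIC));return c,a
def rect(c,m,z,roi):
    """min-area rect of biggest blob of mask inside roi, on plane z: centre xy, dims, long axis yaw deg"""
    mm=np.zeros_like(m);x0,y0,x1,y1=roi;mm[y0:y1,x0:x1]=m[y0:y1,x0:x1]
    cs,_=cv2.findContours(mm,cv2.RETR_EXTERNAL,cv2.CHAIN_APPROX_NONE);k=max(cs,key=cv2.contourArea)
    P=np.array([cast(c,u,v,z)[:2] for u,v in k[:,0]],np.float32)*1000
    (x,y),(w,h),a=cv2.minAreaRect(P)
    if w<h:w,h,a=h,w,a+90
    return np.round([x,y,w,h,(a+90)%180-90],1).tolist()
E
python3 - <<'E'
from h import *
a=cv2.imread("pics/top0.png");c=manip.calibration("top")
for n,k in dict(cropA=(300,120,460,320),cropB=(120,145,300,320)).items():
    x0,y0,x1,y1=k;cv2.imwrite(f"pics/{n}.png",cv2.resize(a[y0:y1,x0:x1],None,fx=3,fy=3,interpolation=cv2.INTER_CUBIC)) 
b=np.hstack([cv2.imread("pics/cropB.png")[:525],]);
h=cv2.cvtColor(a,cv2.COLOR_BGR2HSV)
for u,v in[(392,206),(341,207),(382,261),(200,268),(341,196)]:print(u,v,h[v,u])
loaf=cv2.inRange(h,(5,120,120),(20,255,255))
E
```

```text
392 206 [ 16  77 143]
341 207 [ 14 190 141]
382 261 [ 13 205 139]
200 268 [ 12 215 121]
341 196 [ 12 132  54]
```

View pics/cropA.png

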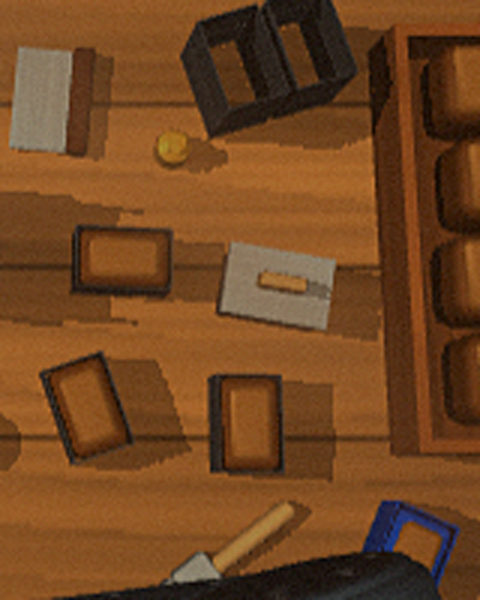

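View pics/cropB.png

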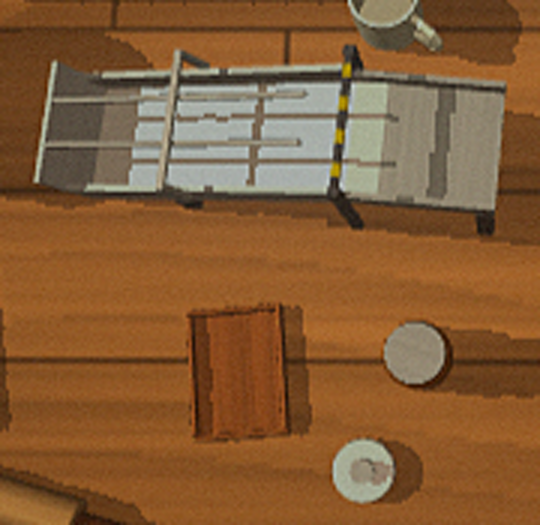

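Crop A shows the lid corners at about (231,241), (336,261), (327,329), (220,312) and three open tins. Crop B shows the lane's bar from (348,60) to (335,190), the apron end from (504,82) to (495,209), and the tray corners at (188,312), (281,305), (289,433), (195,439).

```bash
python3 - <<'E'
from h import *
c=manip.calibration("top")
A=lambda P,z,o:np.array([cast(c,u/3+o[0],v/3+o[1],z)[:2]*1000 for u,v in P])
oa=(300,120);ob=(120,145)
def q(n,P,z,o):
    X=A(P,z,o);(x,y),(w,h),a=cv2.minAreaRect(X.astype(np.float32))
    if w<h:w,h,a=h,w,a+90
    print(n,X.mean(0).round(1),round(w,1),round(h,1),"yaw",round((a+90)%180-90,1))
q("lid",[(231,241),(336,261),(327,329),(220,312)],.051,oa)
q("grip",[(258,270),(306,278),(306,292),(258,285)],.075,oa)
q("tinA",[(78,226),(173,228),(170,297),(75,291)],.048,oa)
q("tinB",[(51,368),(104,352),(131,442),(78,462)],.048,oa)
q("tinC",[(220,374),(284,376),(284,473),(220,473)],.048,oa)
q("tray",[(188,312),(281,305),(289,433),(195,439)],.017,ob)
print("bar",A([(351,48),(332,190)],.19,ob).round(1))
print("end",A([(504,82),(495,209)],.142,ob).round(1),"low",A([(55,65),(38,185)],.04,ob).round(1))
print("jar",A([(415,352)],.088,ob).round(),"cup",A([(385,5)],.08,ob).round())
E
```

```text
lid [ 569.5 -403.4] 104.1 71.7 yaw 79.4
grip [ 569.7 -400.7] 47.4 14.5 yaw 81.6
tinA [ 595. -254.] 93.5 69.1 yaw 86.4
tinB [ 452.5 -219.2] 94.6 54.3 yaw 15.6
tinC [ 435.7 -373.2] 94.9 61.6 yaw -2.0
tray [413.4 165.4] 127.4 92.9 yaw 5.4
bar [[691.7  39.1]
 [563.8  52.8]]
end [[673.9 -96.5]
 [555.3 -88.5]] low [[720.2 358.3]
 [596.4 367.4]]
jar [[429. -14.]] cup [[769.  21.]]
```

```bash
cat >> h.py <<'E'
def go(x,y,z,yaw=None):
    """mm/deg. rotation first about tool z, then translation in rotated tool frame; also without rotation"""
    s=manip.sense();Q=R.from_quat(s["tool_rot"]);p=np.array(s["tcp_pos"])*1000
    X=Q.as_matrix()[:,0];cur=np.degrees(np.arctan2(X[1],X[0]))
    dz=0 if yaw is None else -(((yaw-cur)+90)%180-90)
    Q2=Q*R.from_rotvec([0,0,np.radians(dz)])
    d=np.array([x,y,z])-p
    print("t",round(s["t"],1),"pos",p.round(1),"yaw",cur.round(1),"tilt",np.degrees(np.arccos(-Q.as_matrix()[2,2])).round(2),"| dyaw about tool z",round(dz,1),"then travel",Q2.inv().apply(d).round(1),"| travel w/o rot",Q.inv().apply(d).round(1))
E
python3 - <<'E'
from h import *
go(520,-400,230,80)
c=manip.calibration("wrist");Q=R.from_quat(manip.sense()["tool_rot"])
M=np.array(c["cam_to_world"]);print((Q.inv().apply(M[:3,3]-manip.sense()["tcp_pos"])*1000).round(1),(Q.inv().as_matrix()@M[:3,:3]).round(2).tolist(),c["fx"])
E
```

```text
t 0.1 pos [ 280.  -558.   230.4] yaw 26.6 tilt 0.12 | dyaw about tool z -53.4 then travel [197.3 208.9   0.6] | travel w/o rot [285.4 -33.7   0.6]
[  80.4   -0.2 -144.3] [[0.0, -0.95, -0.31], [1.0, 0.0, 0.0], [0.0, -0.31, 0.95]] 329.25415293210966
```

send_rows:
  motion:
    - {"gripper": 85,"travel": [0,0,0],"rotation": [0,0,-6.7]}
    - {"gripper": 85,"travel": [0,0,0],"rotation": [0,0,-6.7]}
    - {"gripper": 85,"travel": [0,0,0],"rotation": [0,0,-6.7]}
    - {"gripper": 85,"travel": [0,0,0],"rotation": [0,0,-6.7]}
    - {"gripper": 85,"travel": [0,0,0],"rotation": [0,0,-6.7]}
    - {"gripper": 85,"travel": [0,0,0],"rotation": [0,0,-6.7]}
    - {"gripper": 85,"travel": [0,0,0],"rotation": [0,0,-6.7]}
    - {"gripper": 85,"travel": [0,0,0],"rotation": [0,0,-6.5]}

```text
t: 0.77
tcp_pos: [0.28, -0.5583, 0.2307]
tool_rot: [0.764, 0.645, 0.0, -0.001]
force: [0.3, 0.0, 0.1]
finger_gap: 0.999
```

send_rows:
  motion:
    - {"gripper": 45,"travel": [20.4,25.8,0],"rotation": [0,0,0]}
    - {"gripper": 45,"travel": [20.4,25.8,0],"rotation": [0,0,0]}
    - {"gripper": 45,"travel": [20.4,25.8,0],"rotation": [0,0,0]}
    - {"gripper": 45,"travel": [20.4,25.8,0],"rotation": [0,0,0]}
    - {"gripper": 45,"travel": [20.4,25.8,0],"rotation": [0,0,0]}
    - {"gripper": 45,"travel": [20.4,25.8,0],"rotation": [0,0,0]}
    - {"gripper": 45,"travel": [20.4,25.8,0],"rotation": [0,0,0]}
    - {"gripper": 45,"travel": [20.4,25.8,0],"rotation": [0,0,0]}
    - {"gripper": 45,"travel": [20.4,25.8,0],"rotation": [0,0,0]}
    - {"gripper": 45,"travel": [20.4,25.8,0],"rotation": [0,0,0]}
    - {"gripper": 45,"travel": [0,0,0],"rotation": [0,0,0]}
    - {"gripper": 45,"travel": [0,0,0],"rotation": [0,0,0]}

```text
t: 1.77
tcp_pos: [0.5708, -0.4007, 0.2304]
tool_rot: [0.765, 0.644, -0.0, -0.001]
force: [0.0, 0.9, -0.1]
finger_gap: 0.526
```

```bash
python3 - <<'E'
from h import *
go(570,-402,150,80)
c,a=snap("wrist","w1")
print(proj(c,[.57,-.402,.051]))
E
```

```text
t 1.8 pos [ 570.8 -400.7  230.4] yaw 80.2 tilt 0.07 | dyaw about tool z 0.2 then travel [-1.5 -0.5 80.4] | travel w/o rot [-1.5 -0.5 80.4]
(np.float64(279.99386613296736), np.float64(182.25126616706112))
```

View pics/w1.png

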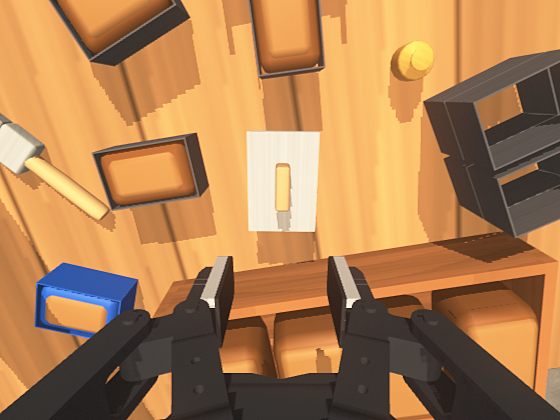

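The wrist view shows the lid as a pale rectangle from (247,131) to (320,232), with the wooden grip at about (283,187). It is nearly aligned with the fingers.

```bash
python3 - <<'E'
from h import *
a=cv2.imread("pics/w1.png");c=manip.calibration("wrist");h=cv2.cvtColor(a,cv2.COLOR_BGR2HSV)
print([h[v,u].tolist() for u,v in[(265,150),(283,180),(283,205),(330,180),(285,220)]])
sat=cv2.inRange(h,(0,90,100),(40,255,255))
pale=cv2.inRange(h,(0,0,120),(180,80,255))
roi=(235,120,330,245)
print("lid",rect(c,cv2.morphologyEx(pale,cv2.MORPH_CLOSE,np.ones((3,3))),.051,roi))
print("grip@75",rect(c,sat,.075,(262,150,305,222)))
E
```

```text
[[20, 30, 247], [22, 109, 254], [22, 114, 253], [17, 143, 250], [17, 55, 210]]
lid [570.5, -404.4, 104.3, 70.6, 79.6]
grip@75 [570.8, -402.4, 46.7, 13.5, 80.2]
```

send_rows:
  motion:
    - {"gripper": 45,"travel": [-2.8,0,25],"rotation": [0,0,0]}
    - {"gripper": 45,"travel": [0,0,30],"rotation": [0,0,0]}
    - {"gripper": 45,"travel": [0,0,30],"rotation": [0,0,0]}
    - {"gripper": 45,"travel": [0,0,30],"rotation": [0,0,0]}
    - {"gripper": 45,"travel": [0,0,25],"rotation": [0,0,0]}
    - {"gripper": 45,"travel": [0,0,20],"rotation": [0,0,0]}
    - {"gripper": 45,"travel": [0,0,14],"rotation": [0,0,0]}
    - {"gripper": 45,"travel": [0,0,0],"rotation": [0,0,0]}
    - {"gripper": 45,"travel": [0,0,0],"rotation": [0,0,0]}

```text
t: 2.57
tcp_pos: [0.5681, -0.4057, 0.0569]
tool_rot: [0.766, 0.643, -0.0, -0.001]
force: [-0.3, -0.4, 0.7]
finger_gap: 0.528
```

send_rows:
  motion:
    - {"gripper": 5}
    - {"gripper": 5}
    - {"gripper": 5}
    - {"gripper": 5}
    - {"gripper": 5}
    - {"gripper": 5}
    - {"gripper": 5}
    - {"gripper": 5}
  newtons: 50

```text
validation failed for argument at $.mo...
```

send_rows:
  motion:
    - {"gripper": 45,"travel": [2,2.5,0],"rotation": [0,0,0]}
    - {"gripper": 45,"travel": [0,0,0],"rotation": [0,0,0]}
    - {"gripper": 5,"travel": [0,0,0],"rotation": [0,0,0]}
    - {"gripper": 5,"travel": [0,0,0],"rotation": [0,0,0]}
    - {"gripper": 5,"travel": [0,0,0],"rotation": [0,0,0]}
    - {"gripper": 5,"travel": [0,0,0],"rotation": [0,0,0]}
    - {"gripper": 5,"travel": [0,0,0],"rotation": [0,0,0]}
    - {"gripper": 5,"travel": [0,0,0],"rotation": [0,0,0]}
    - {"gripper": 5,"travel": [0,0,0],"rotation": [0,0,0]}
    - {"gripper": 5,"travel": [0,0,0],"rotation": [0,0,0]}
  newtons: 50

```text
t: 3.4
tcp_pos: [0.5726, -0.4041, 0.0586]
tool_rot: [0.766, 0.643, 0.0, 0.001]
force: [-0.3, 0.1, 6.4]
finger_gap: 0.148
```

send_rows:
  motion:
    - {"gripper": 5,"travel": [0,0,-8],"rotation": [0,0,0]}
    - {"gripper": 5,"travel": [0,0,-15],"rotation": [0,0,0]}
    - {"gripper": 5,"travel": [0,0,-25],"rotation": [0,0,0]}
    - {"gripper": 5,"travel": [0,0,-30],"rotation": [0,0,0]}
    - {"gripper": 5,"travel": [0,0,-30],"rotation": [0,0,0]}
    - {"gripper": 5,"travel": [0,0,-30],"rotation": [0,0,0]}
    - {"gripper": 5,"travel": [0,0,-20],"rotation": [0,0,0]}
    - {"gripper": 5,"travel": [0,0,0],"rotation": [0,0,0]}

```text
t: 4.07
tcp_pos: [0.5741, -0.4056, 0.2214]
tool_rot: [0.766, 0.643, 0.001, 0.005]
force: [1.1, -0.3, 0.1]
finger_gap: 0.151
```

```bash
python3 - <<'E'
from h import *
print(manip.sense()["finger_gap"],manip.sense()["force"])
go(413,165,210,5.4)
c,a=snap("wrist","w2")
E
```

```text
0.15147770308294 [ 1.10865723 -0.3432816   0.07969083]
t 4.1 pos [ 574.1 -405.6  221.4] yaw 80.0 tilt 0.6 | dyaw about tool z 74.6 then travel [-106.7 -583.3    6. ] | travel w/o rot [ 534.2 -257.4    6. ]
```

View pics/w2.png

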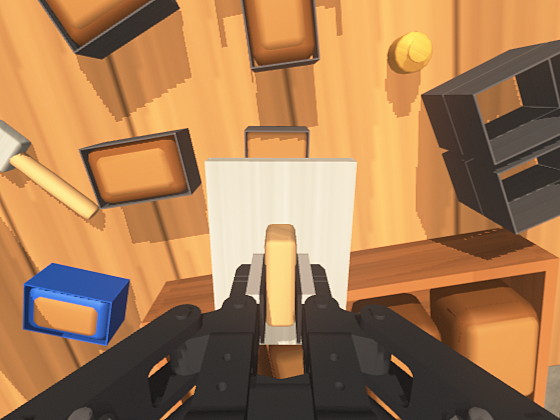

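send_rows:
  motion:
    - {"gripper": 5,"travel": [0,0,0],"rotation": [0,0,6.8]}
    - {"gripper": 5,"travel": [0,0,0],"rotation": [0,0,6.8]}
    - {"gripper": 5,"travel": [0,0,0],"rotation": [0,0,6.8]}
    - {"gripper": 5,"travel": [0,0,0],"rotation": [0,0,6.8]}
    - {"gripper": 5,"travel": [0,0,0],"rotation": [0,0,6.8]}
    - {"gripper": 5,"travel": [0,0,0],"rotation": [0,0,6.8]}
    - {"gripper": 5,"travel": [0,0,0],"rotation": [0,0,6.8]}
    - {"gripper": 5,"travel": [0,0,0],"rotation": [0,0,6.8]}
    - {"gripper": 5,"travel": [0,0,0],"rotation": [0,0,6.8]}
    - {"gripper": 5,"travel": [0,0,0],"rotation": [0,0,6.8]}
    - {"gripper": 5,"travel": [0,0,0],"rotation": [0,0,6.6]}

```text
t: 5.03
tcp_pos: [0.5706, -0.4024, 0.2122]
tool_rot: [0.999, 0.044, -0.002, -0.002]
force: [-0.9, -0.1, -0.7]
finger_gap: 0.149
```

send_rows:
  motion:
    - {"gripper": 5,"travel": [-5,-28,0],"rotation": [0,0,0]}
    - {"gripper": 5,"travel": [-5,-28,0],"rotation": [0,0,0]}
    - {"gripper": 5,"travel": [-5,-28,0],"rotation": [0,0,0]}
    - {"gripper": 5,"travel": [-5,-28,0],"rotation": [0,0,0]}
    - {"gripper": 5,"travel": [-5,-28,0],"rotation": [0,0,0]}
    - {"gripper": 5,"travel": [-5,-28,0],"rotation": [0,0,0]}
    - {"gripper": 5,"travel": [-5,-28,0],"rotation": [0,0,0]}
    - {"gripper": 5,"travel": [-5,-28,0],"rotation": [0,0,0]}
    - {"gripper": 5,"travel": [-5,-28,0],"rotation": [0,0,0]}
    - {"gripper": 5,"travel": [-5,-28,0],"rotation": [0,0,0]}
    - {"gripper": 5,"travel": [-5,-28,0],"rotation": [0,0,0]}

```text
t: 5.95
tcp_pos: [0.4859, -0.1003, 0.2134]
tool_rot: [0.999, 0.047, -0.002, -0.001]
force: [0.4, -0.2, -0.4]
finger_gap: 0.149
```

send_rows:
  motion:
    - {"gripper": 5,"travel": [-5,-28,0],"rotation": [0,0,0]}
    - {"gripper": 5,"travel": [-5,-28,0],"rotation": [0,0,0]}
    - {"gripper": 5,"travel": [-5,-28,0],"rotation": [0,0,0]}
    - {"gripper": 5,"travel": [-5,-28,0],"rotation": [0,0,0]}
    - {"gripper": 5,"travel": [-5,-28,0],"rotation": [0,0,0]}
    - {"gripper": 5,"travel": [-5,-28,0],"rotation": [0,0,0]}
    - {"gripper": 5,"travel": [-5,-28,0],"rotation": [0,0,0]}
    - {"gripper": 5,"travel": [-5,-28,0],"rotation": [0,0,0]}
    - {"gripper": 5,"travel": [0,0,0],"rotation": [0,0,0]}
    - {"gripper": 5,"travel": [0,0,0],"rotation": [0,0,0]}

```text
t: 6.78
tcp_pos: [0.425, 0.118, 0.214]
tool_rot: [0.999, 0.049, -0.002, 0.0]
force: [0.5, -1.1, -0.0]
finger_gap: 0.145
```

```bash
python3 - <<'E'
from h import *
go(413,165,150,5.4)
c,a=snap("wrist","w3")
E
```

```text
t 6.8 pos [425. 118. 214.] yaw 5.6 tilt 0.22 | dyaw about tool z 0.2 then travel [ -7.3 -48.   64. ] | travel w/o rot [ -7.1 -48.   64. ]
```

View pics/w3.png

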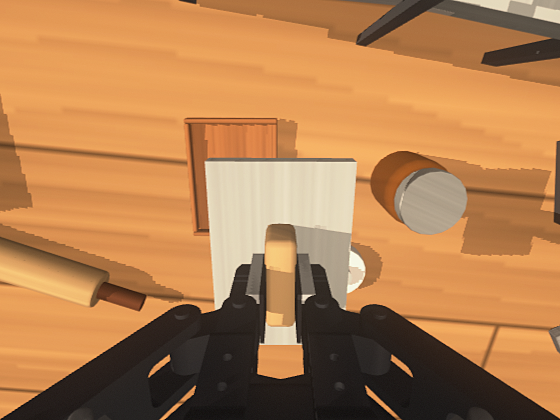

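The lid is held. The tray's far corners are at (185,118) and (277,118), so it is aligned with the hand.

```bash
python3 - <<'E'
from h import *
c=manip.calibration("wrist")
A=cast(c,185,118,.017)*1000;B=cast(c,277,118,.017)*1000
d=(A-B);y=d/np.linalg.norm(d);print(A.round(),B.round(),np.linalg.norm(d));x=np.array([y[1],-y[0],0]);C=(A+B)/2-64*x;print("tray c",C.round(1),"yaw",np.degrees(np.arctan2(x[1],x[0])))
# lid far edge in hand
L=[cast(c,207,160,.19)*1000,cast(c,355,160,.19)*1000]
Q=R.from_quat(manip.sense()["tool_rot"]);print([Q.inv().apply(l-np.array(manip.sense()["tcp_pos"])*1000).round(1) for l in L])
go(*C[:2],60,None)
E
```

```text
[476. 218.  17.] [485. 126.  17.] 92.35650496057258
tray c [416.6 165.8  17. ] yaw 5.555077413659302
[array([ 49.3, -37.9,  24.1]), array([49.3, 38.4, 24.1])]
t 6.8 pos [426.  117.1 214.2] yaw 5.5 tilt 0.15 | dyaw about tool z 0 then travel [ -4.2 -49.4 154.2] | travel w/o rot [ -4.2 -49.4 154.2]
```

send_rows:
  motion:
    - {"gripper": 5,"travel": [-2.6,-24.6,10],"rotation": [0,0,0]}
    - {"gripper": 5,"travel": [-2.6,-24.6,20],"rotation": [0,0,0]}
    - {"gripper": 5,"travel": [0,0,30],"rotation": [0,0,0]}
    - {"gripper": 5,"travel": [0,0,30],"rotation": [0,0,0]}
    - {"gripper": 5,"travel": [0,0,30],"rotation": [0,0,0]}
    - {"gripper": 5,"travel": [0,0,20],"rotation": [0,0,0]}
    - {"gripper": 5,"travel": [0,0,15],"rotation": [0,0,0]}
    - {"gripper": 5,"travel": [0,0,10],"rotation": [0,0,0]}
    - {"gripper": 5,"travel": [0,0,0],"rotation": [0,0,0]}
    - {"gripper": 5,"travel": [0,0,0],"rotation": [0,0,0]}

```text
t: 7.67
tcp_pos: [0.4172, 0.1644, 0.0495]
tool_rot: [0.999, 0.046, -0.001, 0.0]
force: [0.0, -0.3, -0.7]
finger_gap: 0.147
```

```bash
python3 - <<'E'
from h import *
go(415.5,165.7,24,5.5);print(manip.sense()["force"])
E
```

```text
t 7.7 pos [417.2 164.4  49.5] yaw 5.3 tilt 0.11 | dyaw about tool z -0.2 then travel [-1.5 -1.5 25.5] | travel w/o rot [-1.6 -1.5 25.5]
[ 0.04065902 -0.26461865 -0.74961984]
```

send_rows:
  motion:
    - {"gripper": 5,"travel": [-1.5,-1.5,10],"rotation": [0,0,0]}
    - {"gripper": 5,"travel": [0,0,8],"rotation": [0,0,0]}
    - {"gripper": 5,"travel": [0,0,5],"rotation": [0,0,0]}
    - {"gripper": 5,"travel": [0,0,2],"rotation": [0,0,0]}
    - {"gripper": 5,"travel": [0,0,0],"rotation": [0,0,0]}
    - {"gripper": 45,"travel": [0,0,0],"rotation": [0,0,0]}
    - {"gripper": 45,"travel": [0,0,0],"rotation": [0,0,0]}
    - {"gripper": 45,"travel": [0,0,0],"rotation": [0,0,0]}
    - {"gripper": 45,"travel": [0,0,0],"rotation": [0,0,0]}
    - {"gripper": 45,"travel": [0,0,0],"rotation": [0,0,0]}

```text
t: 8.5
tcp_pos: [0.4157, 0.1669, 0.0256]
tool_rot: [0.999, 0.047, 0.0, -0.0]
force: [0.3, 0.3, -0.6]
finger_gap: 0.526
```

send_rows:
  motion:
    - {"gripper": 45,"travel": [0,0,-10],"rotation": [0,0,0]}
    - {"gripper": 45,"travel": [0,0,-25],"rotation": [0,0,0]}
    - {"gripper": 60,"travel": [0,0,-35],"rotation": [0,0,0]}
    - {"gripper": 85,"travel": [0,0,-40],"rotation": [0,0,0]}
    - {"gripper": 85,"travel": [0,0,-40],"rotation": [0,0,0]}
    - {"gripper": 85,"travel": [0,0,-40],"rotation": [0,0,0]}
    - {"gripper": 85,"travel": [0,0,-30],"rotation": [0,0,0]}
    - {"gripper": 85,"travel": [0,0,0],"rotation": [0,0,0]}
    - {"gripper": 85,"travel": [0,0,0],"rotation": [0,0,0]}

```text
t: 9.25
tcp_pos: [0.4164, 0.167, 0.2472]
tool_rot: [0.999, 0.047, 0.003, -0.0]
force: [0.4, -0.9, -0.5]
finger_gap: 0.997
```

```bash
python3 - <<'E'
from h import *
c,a=snap("wrist","w4")
h=cv2.cvtColor(a,cv2.COLOR_BGR2HSV);pale=cv2.inRange(h,(0,0,110),(180,80,255));u,v=proj(c,[.4155,.1657,.015]);print(u,v)
u,v=int(u),int(v)
print(rect(c,cv2.morphologyEx(pale,cv2.MORPH_CLOSE,np.ones((5,5))),.015,(u-60,v-75,u+60,v+75)))
go(570.5,-404,150,79.8)
E
```

```text
281.2882867196545 171.27277970008666
[415.4, 166.8, 102.9, 70.5, 5.5]
t 9.3 pos [415.1 166.8 245.5] yaw 5.4 tilt 0.04 | dyaw about tool z -74.4 then travel [-534.3  253.9   95.6] | travel w/o rot [100.5 583.   95.6]
```

View pics/w4.png

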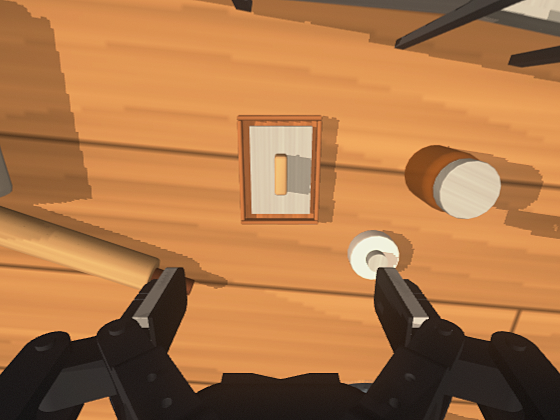

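The lid lies flat in the tray with the grip up, measured about 1 mm and 0° off the tray's centre. Next I look at the lane from above.

send_rows:
  motion:
    - {"gripper": 85,"travel": [19,23.2,-7.8],"rotation": [0,0,1]}
    - {"gripper": 85,"travel": [19,23.2,-7.8],"rotation": [0,0,1]}
    - {"gripper": 85,"travel": [19,23.2,-7.8],"rotation": [0,0,1]}
    - {"gripper": 85,"travel": [19,23.2,-7.8],"rotation": [0,0,1]}
    - {"gripper": 85,"travel": [19,23.2,-7.8],"rotation": [0,0,1]}
    - {"gripper": 85,"travel": [19,23.2,-7.8],"rotation": [0,0,1]}
    - {"gripper": 85,"travel": [19,23.2,-7.8],"rotation": [0,0,1]}
    - {"gripper": 85,"travel": [19,23.2,-7.8],"rotation": [0,0,1]}
    - {"gripper": 85,"travel": [19,23.2,-7.8],"rotation": [0,0,2]}
    - {"gripper": 85,"travel": [0,0,0],"rotation": [0,0,0]}
    - {"gripper": 85,"travel": [0,0,0],"rotation": [0,0,0]}

```text
t: 10.22
tcp_pos: [0.5913, -0.0386, 0.3127]
tool_rot: [0.999, -0.041, -0.002, -0.001]
force: [-0.5, 0.3, -0.5]
finger_gap: 0.995
```

```bash
python3 - <<'E'
from h import *
c,a=snap("wrist","w5")
go(570.5,-404,280,79.8)
E
```

```text
t 10.3 pos [590.2 -37.4 312.7] yaw -4.6 tilt 0.34 | dyaw about tool z -84.4 then travel [-364.3   45.7   32.1] | travel w/o rot [ 10.  367.1  32.1]
```

View pics/w5.png

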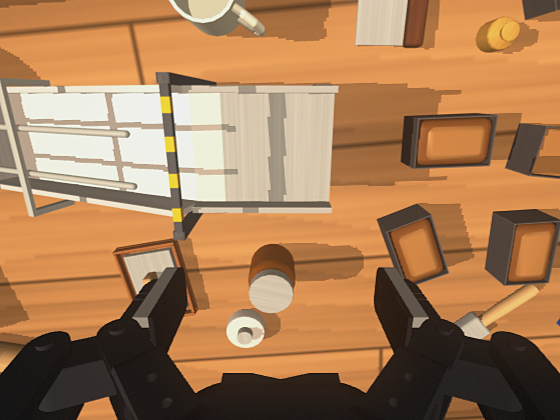

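The wrist view shows the apron end from (336,95) to (331,202), the bar from (166,80) to (178,232), and the open tins to the right.

```bash
python3 - <<'E'
from h import *
c=manip.calibration("wrist");a=cv2.imread("pics/w5.png");h=cv2.cvtColor(a,cv2.COLOR_BGR2HSV)
yel=cv2.inRange(h,(20,180,150),(35,255,255));ys,xs=np.nonzero(yel[80:235,150:195]);xs+=150;ys+=80
P=np.array([cast(c,u,v,.191)[:2]*1000 for u,v in zip(xs,ys)]);print("yellow bar mean",P.mean(0).round(1),P.min(0),P.max(0))
vx,vy,_,_=cv2.fitLine(P.astype(np.float32),cv2.DIST_L2,0,.01,.01).ravel();print("bar yaw",np.degrees(np.arctan2(vy,vx)))
for p in[(336,95),(331,202)]:print("in",(cast(c,*p,.122)*1000).round(1))
for p in[(338,90),(331,206)]:print("walltop",(cast(c,*p,.142)*1000).round(1))
loaf=cv2.inRange(h,(5,130,120),(20,255,250))
E
```

```text
yellow bar mean [629.1  48.6] [574.60991846  41.42848163] [676.61866677  56.89430876]
bar yaw -4.8148637
in [666.4 -97.2 122. ]
in [558.3 -89.  122. ]
walltop [670.8 -95.9 142. ]
walltop [560.8 -86.2 142. ]
```

send_rows:
  motion:
    - {"gripper": 85,"travel": [0,0,0],"rotation": [0,0,-7.0]}
    - {"gripper": 85,"travel": [0,0,0],"rotation": [0,0,-7.0]}
    - {"gripper": 85,"travel": [0,0,0],"rotation": [0,0,-7.0]}
    - {"gripper": 85,"travel": [0,0,0],"rotation": [0,0,-7.0]}
    - {"gripper": 85,"travel": [0,0,0],"rotation": [0,0,-7.0]}
    - {"gripper": 85,"travel": [0,0,0],"rotation": [0,0,-7.0]}
    - {"gripper": 85,"travel": [0,0,0],"rotation": [0,0,-7.0]}
    - {"gripper": 85,"travel": [0,0,0],"rotation": [0,0,-7.0]}
    - {"gripper": 85,"travel": [0,0,0],"rotation": [0,0,-7.0]}
    - {"gripper": 85,"travel": [0,0,0],"rotation": [0,0,-7.0]}
    - {"gripper": 85,"travel": [0,0,0],"rotation": [0,0,-7.0]}
    - {"gripper": 85,"travel": [0,0,0],"rotation": [0,0,-7.1]}

```text
t: 11.27
tcp_pos: [0.5895, -0.0355, 0.3137]
tool_rot: [0.766, 0.643, -0.001, -0.002]
force: [-0.7, 0.5, -0.5]
finger_gap: 0.994
```

send_rows:
  motion:
    - {"gripper": 85,"travel": [-33,4,8],"rotation": [0,0,0]}
    - {"gripper": 85,"travel": [-33,4,8],"rotation": [0,0,0]}
    - {"gripper": 85,"travel": [-33,4,8],"rotation": [0,0,0]}
    - {"gripper": 85,"travel": [-33,4,8],"rotation": [0,0,0]}
    - {"gripper": 85,"travel": [-33,4,8],"rotation": [0,0,0]}
    - {"gripper": 85,"travel": [-33,4,8],"rotation": [0,0,0]}
    - {"gripper": 85,"travel": [-33,4,8],"rotation": [0,0,0]}
    - {"gripper": 85,"travel": [-33,4,8],"rotation": [0,0,0]}
    - {"gripper": 85,"travel": [-33,4,8],"rotation": [0,0,0]}
    - {"gripper": 85,"travel": [-33,4,8],"rotation": [0,0,0]}
    - {"gripper": 85,"travel": [-34,5,4],"rotation": [0,0,0]}
    - {"gripper": 85,"travel": [0,0,0],"rotation": [0,0,0]}

```text
t: 12.27
tcp_pos: [0.5676, -0.408, 0.2281]
tool_rot: [0.77, 0.638, -0.001, -0.001]
force: [0.4, -0.6, -0.1]
finger_gap: 0.992
```

```bash
python3 - <<'E'
from h import *
go(570.5,-404,20,79.8)
c,a=snap("wrist","w6");cv2.imwrite("pics/w6c.png",a[:300])
E
```

```text
t 12.3 pos [ 567.6 -408.   228.1] yaw 79.3 tilt 0.19 | dyaw about tool z -0.5 then travel [  4.6   2.8 208.1] | travel w/o rot [  4.6   2.7 208.1]
```

View pics/w6.png

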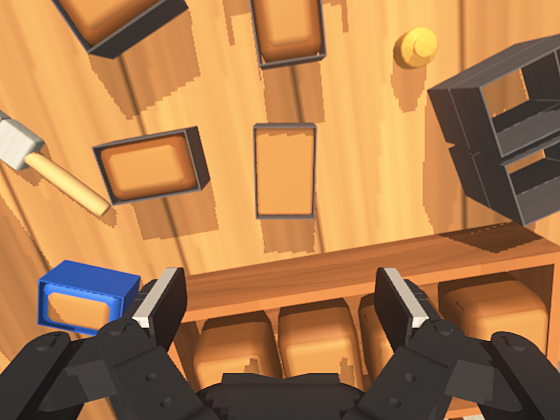

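The square tin's rim corners are at (254,124), (316,124), (315,217), (257,217), upright and aligned with the fingers.

```bash
cat >> h.py <<'E'
def quad(P,z,c):
    X=np.array([cast(c,u,v,z)[:2]*1000 for u,v in P]);(x,y),(w,h),a=cv2.minAreaRect(X.astype(np.float32))
    if w<h:w,h,a=h,w,a+90
    r=[*X.mean(0).round(1).tolist(),round(w,1),round(h,1),round((a+90)%180-90,1)];print(r);return r
E
python3 - <<'E'
from h import *
c=manip.calibration("wrist")
r=quad([(254,124),(316,124),(315,217),(257,217)],.048,c)
go(r[0],r[1],14,r[4])
E
```

```text
[574.0, -397.0, 95.6, 60.9, 79.9]
t 12.3 pos [ 568.  -404.6  228.6] yaw 79.4 tilt 0.25 | dyaw about tool z -0.5 then travel [  8.    5.4 214.6] | travel w/o rot [  8.1   5.3 214.6]
```

send_rows:
  motion:
    - {"gripper": 85,"travel": [3.7,3.9,20],"rotation": [0,0,-0.5]}
    - {"gripper": 85,"travel": [0,0,30],"rotation": [0,0,0]}
    - {"gripper": 85,"travel": [0,0,30],"rotation": [0,0,0]}
    - {"gripper": 85,"travel": [0,0,30],"rotation": [0,0,0]}
    - {"gripper": 85,"travel": [0,0,30],"rotation": [0,0,0]}
    - {"gripper": 85,"travel": [0,0,25],"rotation": [0,0,0]}
    - {"gripper": 85,"travel": [0,0,20],"rotation": [0,0,0]}
    - {"gripper": 85,"travel": [0,0,15],"rotation": [0,0,0]}
    - {"gripper": 85,"travel": [0,0,10],"rotation": [0,0,0]}
    - {"gripper": 85,"travel": [0,0,0],"rotation": [0,0,0]}
    - {"gripper": 85,"travel": [0,0,0],"rotation": [0,0,0]}

```text
t: 13.23
tcp_pos: [0.5744, -0.3998, 0.0216]
tool_rot: [0.766, 0.643, 0.0, -0.0]
force: [0.4, 0.6, 0.2]
finger_gap: 0.999
```

send_rows:
  motion:
    - {"gripper": 50,"travel": [0,0,0],"rotation": [0,0,0]}
    - {"gripper": 50,"travel": [0,0,0],"rotation": [0,0,0]}
    - {"gripper": 50,"travel": [0,0,0],"rotation": [0,0,0]}
    - {"gripper": 50,"travel": [0,0,0],"rotation": [0,0,0]}
    - {"gripper": 50,"travel": [0,0,0],"rotation": [0,0,0]}
    - {"gripper": 50,"travel": [0,0,0],"rotation": [0,0,0]}
    - {"gripper": 50,"travel": [0,0,0],"rotation": [0,0,0]}
  newtons: 60

```text
t: 13.82
tcp_pos: [0.5751, -0.4016, 0.0237]
tool_rot: [0.766, 0.643, 0.0, 0.002]
force: [-0.2, 0.6, 6.4]
finger_gap: 0.714
```

send_rows:
  motion:
    - {"gripper": 50,"travel": [0,0,-8],"rotation": [0,0,0]}
    - {"gripper": 50,"travel": [0,0,-20],"rotation": [0,0,0]}
    - {"gripper": 50,"travel": [0,0,-30],"rotation": [0,0,0]}
    - {"gripper": 50,"travel": [0,0,-35],"rotation": [0,0,0]}
    - {"gripper": 50,"travel": [0,0,-35],"rotation": [0,0,0]}
    - {"gripper": 50,"travel": [0,0,-35],"rotation": [0,0,0]}
    - {"gripper": 50,"travel": [0,0,-35],"rotation": [0,0,0]}
    - {"gripper": 50,"travel": [0,0,-30],"rotation": [0,0,0]}

```text
t: 14.48
tcp_pos: [0.5739, -0.4005, 0.2522]
tool_rot: [0.766, 0.643, 0.0, 0.001]
force: [0.9, -0.4, -2.0]
finger_gap: 0.717
```

send_rows:
  motion:
    - {"gripper": 50,"travel": [0,0,0],"rotation": [0,0,7]}
    - {"gripper": 50,"travel": [0,0,0],"rotation": [0,0,7]}
    - {"gripper": 50,"travel": [0,0,0],"rotation": [0,0,7]}
    - {"gripper": 50,"travel": [0,0,0],"rotation": [0,0,7]}
    - {"gripper": 50,"travel": [0,0,0],"rotation": [0,0,7]}
    - {"gripper": 50,"travel": [0,0,0],"rotation": [0,0,7]}
    - {"gripper": 50,"travel": [0,0,0],"rotation": [0,0,7]}
    - {"gripper": 50,"travel": [0,0,0],"rotation": [0,0,7]}
    - {"gripper": 50,"travel": [0,0,0],"rotation": [0,0,7]}
    - {"gripper": 50,"travel": [0,0,0],"rotation": [0,0,7]}
    - {"gripper": 50,"travel": [0,0,0],"rotation": [0,0,7]}
    - {"gripper": 50,"travel": [0,0,0],"rotation": [0,0,7]}

```text
t: 15.48
tcp_pos: [0.5735, -0.4001, 0.2491]
tool_rot: [0.999, -0.038, -0.001, -0.001]
force: [-0.6, -0.6, -1.7]
finger_gap: 0.71
```

```bash
python3 - <<'E'
from h import *
go(620,-24,250,-4.9)
E
```

```text
t 15.5 pos [ 573.5 -400.1  249.1] yaw -4.3 tilt 0.1 | dyaw about tool z 0.6 then travel [  14.2 -378.7   -0.5] | travel w/o rot [  18.  -378.6   -0.5]
```

send_rows:
  motion:
    - {"gripper": 50,"travel": [1.3,-31.5,0],"rotation": [0,0,0.6]}
    - {"gripper": 50,"travel": [1.3,-34.5,0],"rotation": [0,0,0]}
    - {"gripper": 50,"travel": [1.3,-34.5,0],"rotation": [0,0,0]}
    - {"gripper": 50,"travel": [1.3,-34.5,0],"rotation": [0,0,0]}
    - {"gripper": 50,"travel": [1.3,-34.5,0],"rotation": [0,0,0]}
    - {"gripper": 50,"travel": [1.3,-34.5,0],"rotation": [0,0,0]}
    - {"gripper": 50,"travel": [1.3,-34.5,0],"rotation": [0,0,0]}
    - {"gripper": 50,"travel": [1.3,-34.5,0],"rotation": [0,0,0]}
    - {"gripper": 50,"travel": [1.3,-34.5,0],"rotation": [0,0,0]}
    - {"gripper": 50,"travel": [1.3,-34.5,0],"rotation": [0,0,0]}
    - {"gripper": 50,"travel": [1.2,-36.5,0],"rotation": [0,0,0]}
    - {"gripper": 50,"travel": [0,0,0],"rotation": [0,0,0]}

```text
t: 16.48
tcp_pos: [0.6172, -0.0172, 0.2494]
tool_rot: [0.999, -0.037, -0.001, -0.002]
force: [0.0, -1.8, -2.0]
finger_gap: 0.71
```

send_rows:
  motion:
    - {"gripper": 50,"travel": [0,0,25],"rotation": [0,0,0]}
    - {"gripper": 50,"travel": [0,0,20],"rotation": [0,0,0]}
    - {"gripper": 50,"travel": [0,0,0],"rotation": [0,0,0]}
    - {"gripper": 50,"travel": [0,0,0],"rotation": [0,0,0]}

```text
t: 16.82
tcp_pos: [0.6168, -0.0242, 0.2035]
tool_rot: [0.999, -0.04, -0.002, -0.0]
force: [-0.1, -0.5, -1.3]
finger_gap: 0.708
```

```bash
python3 - <<'E'
from h import *
go(620,-24,147,-4.9)
c,a=snap("wrist","w7")
E
```

```text
t 16.8 pos [616.8 -24.2 203.5] yaw -4.6 tilt 0.22 | dyaw about tool z 0.3 then travel [ 3.4 -0.5 56.4] | travel w/o rot [ 3.4 -0.5 56.4]
```

View pics/w7.png

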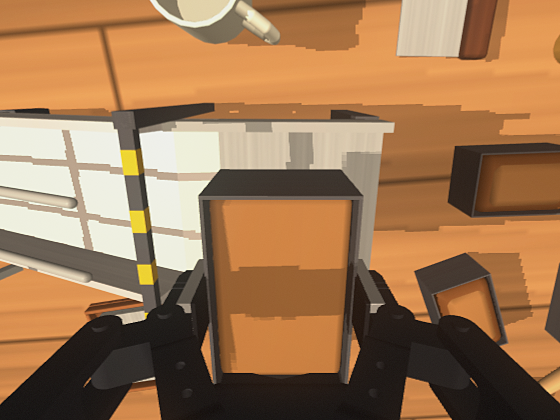

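The tin is level in the hand over the apron, with far rim corners at (203,197) and (359,197). The far lane wall top is at about v=126, and the bar is clear on the left.

```bash
python3 - <<'E'
from h import *
c=manip.calibration("wrist");s=manip.sense();Q=R.from_quat(s["tool_rot"]);p=np.array(s["tcp_pos"])
for uv in[(203,197),(359,197)]:print((Q.inv().apply(cast(c,*uv,.228)-p)*1000).round(1))
for uv in[(393,129),(250,131)]:print("farwall",(cast(c,*uv,.142)*1000).round(1),(Q.inv().apply(cast(c,*uv,.142)-p)*1000).round(1))
go(620,-24,147,-4.9)
E
```

```text
[ 43.7 -29.8 -23.3]
[ 43.7  30.1 -23.3]
farwall [673.7 -98.6 142. ] [61.4 69.3 62.7]
farwall [679.5 -10.8 142. ] [ 60.2 -18.7  62.7]
t 16.9 pos [618.  -24.6 204.8] yaw -4.6 tilt 0.03 | dyaw about tool z 0.3 then travel [ 1.9 -0.8 57.8] | travel w/o rot [ 1.9 -0.8 57.8]
```

send_rows:
  motion:
    - {"gripper": 50,"travel": [6,-1,10],"rotation": [0,0,0.3]}
    - {"gripper": 50,"travel": [0,0,15],"rotation": [0,0,0]}
    - {"gripper": 50,"travel": [0,0,15],"rotation": [0,0,0]}
    - {"gripper": 50,"travel": [0,0,8],"rotation": [0,0,0]}
    - {"gripper": 50,"travel": [0,0,4],"rotation": [0,0,0]}
    - {"gripper": 50,"travel": [0,0,3],"rotation": [0,0,0]}
    - {"gripper": 50,"travel": [0,0,2],"rotation": [0,0,0]}
    - {"gripper": 50,"travel": [0,0,0],"rotation": [0,0,0]}
    - {"gripper": 50,"travel": [0,0,0],"rotation": [0,0,0]}

```text
t: 17.62
tcp_pos: [0.6247, -0.024, 0.1481]
tool_rot: [0.999, -0.043, 0.001, 0.0]
force: [0.7, -0.5, -2.2]
finger_gap: 0.714
```

send_rows:
  motion:
    - {"gripper": 50,"travel": [0,0,1],"rotation": [0,0,0]}
    - {"gripper": 50,"travel": [0,0,1],"rotation": [0,0,0]}
    - {"gripper": 50,"travel": [0,0,1],"rotation": [0,0,0]}
    - {"gripper": 50,"travel": [0,0,0],"rotation": [0,0,0]}
    - {"gripper": 50,"travel": [0,0,0],"rotation": [0,0,0]}

```text
t: 18.03
tcp_pos: [0.6246, -0.024, 0.1457]
tool_rot: [0.999, -0.042, 0.001, 0.0]
force: [-0.9, 0.5, 5.3]
finger_gap: 0.709
```

send_rows:
  motion:
    - {"gripper": 85,"travel": [0,0,0],"rotation": [0,0,0]}
    - {"gripper": 85,"travel": [0,0,0],"rotation": [0,0,0]}
    - {"gripper": 85,"travel": [0,0,0],"rotation": [0,0,0]}
    - {"gripper": 85,"travel": [0,0,0],"rotation": [0,0,0]}
    - {"gripper": 85,"travel": [0,0,-10],"rotation": [0,0,0]}
    - {"gripper": 85,"travel": [0,0,-20],"rotation": [0,0,0]}
    - {"gripper": 85,"travel": [0,0,-25],"rotation": [0,0,0]}
    - {"gripper": 85,"travel": [0,0,-20],"rotation": [0,0,0]}
    - {"gripper": 45,"travel": [0,20,0],"rotation": [0,0,0]}
    - {"gripper": 45,"travel": [0,22,0],"rotation": [0,0,0]}
    - {"gripper": 45,"travel": [0,20,0],"rotation": [0,0,0]}

```text
t: 18.95
tcp_pos: [0.6193, -0.0863, 0.221]
tool_rot: [0.999, -0.042, 0.001, 0.0]
force: [0.7, 0.1, -0.1]
finger_gap: 0.595
```

send_rows:
  motion:
    - {"gripper": 45,"travel": [0,0,0],"rotation": [0,0,-7.1]}
    - {"gripper": 45,"travel": [0,0,0],"rotation": [0,0,-7.1]}
    - {"gripper": 45,"travel": [0,0,0],"rotation": [0,0,-7.1]}
    - {"gripper": 45,"travel": [0,0,0],"rotation": [0,0,-7.1]}
    - {"gripper": 45,"travel": [0,0,0],"rotation": [0,0,-7.1]}
    - {"gripper": 45,"travel": [0,0,0],"rotation": [0,0,-7.1]}
    - {"gripper": 45,"travel": [0,0,0],"rotation": [0,0,-7.1]}
    - {"gripper": 45,"travel": [0,0,0],"rotation": [0,0,-7.1]}
    - {"gripper": 45,"travel": [0,0,0],"rotation": [0,0,-7.1]}
    - {"gripper": 45,"travel": [0,0,0],"rotation": [0,0,-7.1]}
    - {"gripper": 45,"travel": [0,0,0],"rotation": [0,0,-7.1]}
    - {"gripper": 45,"travel": [0,0,0],"rotation": [0,0,-7.1]}

```text
t: 19.95
tcp_pos: [0.619, -0.0857, 0.2202]
tool_rot: [0.762, 0.647, 0.0, 0.0]
force: [0.6, 0.3, -0.8]
finger_gap: 0.53
```

```bash
cat >> h.py <<'E'
L0=np.array([627,47.5]);LY=-4.9
def lane(x,y):
    a=np.radians(LY);return L0+np.array([x*np.cos(a)-y*np.sin(a),x*np.sin(a)+y*np.cos(a)])
E
python3 - <<'E'
from h import *
go(*lane(0,-134),142,85.1)
c,a=snap("wrist","w8")
E
```

```text
t 19.9 pos [619.  -85.7 220.2] yaw 80.7 tilt 0.03 | dyaw about tool z -4.4 then travel [-0.6 -3.5 78.2] | travel w/o rot [-0.8 -3.4 78.2]
```

View pics/w8.png

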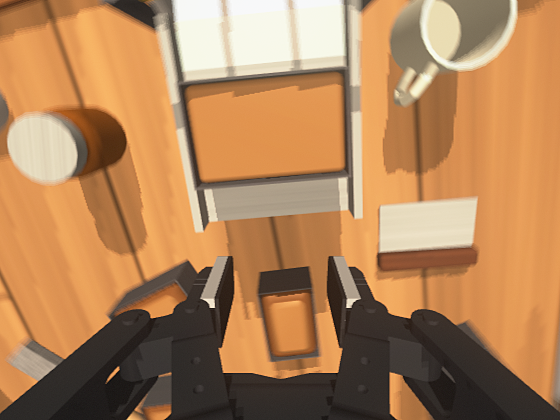

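The square tin stands upright and crosswise on the apron, centred between the walls; its rear edge runs from about (197,185) to (352,172). I'll push it now with both fingertips.

send_rows:
  motion:
    - {"gripper": 45,"travel": [-3,-3,0],"rotation": [0,0,-4.4]}
    - {"gripper": 45,"travel": [0,0,25],"rotation": [0,0,0]}
    - {"gripper": 45,"travel": [0,0,25],"rotation": [0,0,0]}
    - {"gripper": 45,"travel": [0,0,18],"rotation": [0,0,0]}
    - {"gripper": 45,"travel": [0,0,8],"rotation": [0,0,0]}
    - {"gripper": 45,"travel": [0,0,0],"rotation": [0,0,0]}
    - {"gripper": 45,"travel": [0,0,0],"rotation": [0,0,0]}

```text
t: 20.58
tcp_pos: [0.6158, -0.0882, 0.1439]
tool_rot: [0.739, 0.673, 0.0, 0.0]
force: [0.3, 0.7, 0.5]
finger_gap: 0.525
```

send_rows:
  motion:
    - {"gripper": 45,"travel": [7,0,0],"rotation": [0,0,0]}
    - {"gripper": 45,"travel": [7,0,0],"rotation": [0,0,0]}
    - {"gripper": 45,"travel": [7,0,0],"rotation": [0,0,0]}
    - {"gripper": 45,"travel": [8,0,0],"rotation": [0,0,0]}
    - {"gripper": 45,"travel": [8,0,0],"rotation": [0,0,0]}
    - {"gripper": 45,"travel": [8,0,0],"rotation": [0,0,0]}
    - {"gripper": 45,"travel": [8,0,0],"rotation": [0,0,0]}
    - {"gripper": 45,"travel": [8,0,0],"rotation": [0,0,0]}
    - {"gripper": 45,"travel": [8,0,0],"rotation": [0,0,0]}

```text
t: 21.33
tcp_pos: [0.6219, -0.0186, 0.1436]
tool_rot: [0.739, 0.674, 0.0, 0.0]
force: [-0.2, -1.8, 2.0]
finger_gap: 0.526
```

```bash
python3 - <<'E'
from h import *
print(manip.sense()["force"]);go(*lane(0,-20),142,85.1)
E
```

```text
[-0.18889361 -1.7933663   2.00904948]
t 21.3 pos [621.9 -18.6 143.6] yaw 84.7 tilt 0.01 | dyaw about tool z -0.4 then travel [46.3 -0.6  1.6] | travel w/o rot [46.3 -0.8  1.6]
```

send_rows:
  motion:
    - {"gripper": 45,"travel": [8,0,0],"rotation": [0,0,0]}
    - {"gripper": 45,"travel": [8,0,0],"rotation": [0,0,0]}
    - {"gripper": 45,"travel": [8,0,0],"rotation": [0,0,0]}
    - {"gripper": 45,"travel": [8,0,0],"rotation": [0,0,0]}
    - {"gripper": 45,"travel": [7,0,0],"rotation": [0,0,0]}
    - {"gripper": 45,"travel": [5,0,0],"rotation": [0,0,0]}
    - {"gripper": 45,"travel": [0,0,0],"rotation": [0,0,0]}
    - {"gripper": 45,"travel": [0,0,0],"rotation": [0,0,0]}
    - {"gripper": 45,"travel": [0,0,0],"rotation": [0,0,0]}

```text
t: 22.08
tcp_pos: [0.6258, 0.0243, 0.1434]
tool_rot: [0.739, 0.674, -0.0, -0.0]
force: [-0.5, -0.4, 0.2]
finger_gap: 0.529
```

send_rows:
  motion:
    - {"gripper": 45,"travel": [-20,0,0],"rotation": [0,0,0]}
    - {"gripper": 45,"travel": [-30,0,-20],"rotation": [0,0,0]}
    - {"gripper": 85,"travel": [-30,0,-35],"rotation": [0,0,0]}
    - {"gripper": 85,"travel": [-35,0,-20],"rotation": [0,0,0]}
    - {"gripper": 85,"travel": [-35,0,-10],"rotation": [0,0,0]}
    - {"gripper": 85,"travel": [-35,0,-5],"rotation": [0,0,0]}
    - {"gripper": 85,"travel": [-35,0,0],"rotation": [0,0,0]}
    - {"gripper": 85,"travel": [0,0,0],"rotation": [0,0,0]}
    - {"gripper": 85,"travel": [0,0,0],"rotation": [0,0,0]}
    - {"gripper": 85,"travel": [0,0,0],"rotation": [0,0,0]}

```text
t: 22.92
tcp_pos: [0.6053, -0.1919, 0.2298]
tool_rot: [0.739, 0.673, 0.0, -0.001]
force: [0.0, -0.0, -0.3]
finger_gap: 0.995
```

```bash
python3 - <<'E'
from h import *
c,a=snap("wrist","w9");ct,t=snap("top","t1")
go(595,-254,150,86.4)
# montage: wrist at 400x300, top crop
m=np.hstack([cv2.resize(a,(400,300)),cv2.resize(t[140:320,120:420],(400,300))[:, :]])
cv2.imwrite("pics/m1.png",m)
E
```

```text
t 23.0 pos [ 605.6 -190.5  229.8] yaw 84.8 tilt 0.08 | dyaw about tool z -1.6 then travel [-64.1  -6.5  79.7] | travel w/o rot [-64.2  -4.7  79.7]
```

View pics/m1.png

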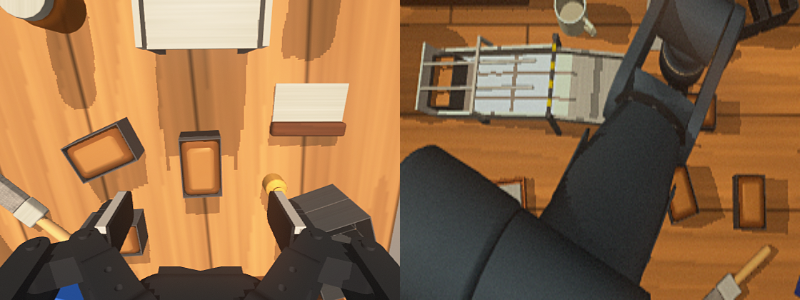

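The square tin is at the stop, at (448,82) in the right panel. Tin A stands undisturbed below the hand. To save views I'll measure the tins numerically: the loaf blob enclosed by the dark rim.

```bash
cat >> h.py <<'E'
def tin(c,a,x,y,z=.048,name="wrist",thr=90):
    """blob of loaf inside the dark rim, seeded at expected centre (mm)"""
    v=cv2.cvtColor(a,cv2.COLOR_BGR2HSV)[:,:,2]
    u,w=map(int,proj(c,[x/1000,y/1000,z]));out=None
    for t in(80,100,120,140):
        n,lab=cv2.connectedComponents((v>t).astype(np.uint8),connectivity=4)
        l=np.bincount(lab[w-5:w+6,u-5:u+6].ravel()).argmax()
        if l==0:continue
        m=(lab==l).astype(np.uint8)*255
        if m.sum()/255>30000:continue
        print("thr",t,rect(c,m,z,(0,0,560,420)))
E
python3 - <<'E'
from h import *
c=manip.calibration("wrist")
a=cv2.imread("pics/w9.png")
tin(c,a,595,-254)
tin(c,a,452,-219)
a=cv2.imread("pics/top0.png");c=manip.calibration("top")
for p in[(595,-254),(452,-219),(436,-373)]:tin(c,a,*p)
E
```

```text
thr 120 [600.8, -251.4, 85.7, 53.7, 87.9]
thr 140 [600.8, -250.9, 84.5, 52.2, 87.8]
thr 120 [455.2, -214.1, 88.8, 52.3, 18.6]
thr 140 [454.0, -213.6, 86.1, 49.8, 18.6]
thr 80 [598.8, -253.2, 82.6, 51.1, 89.1]
thr 100 [600.4, -251.7, 80.3, 42.1, -90.0]
thr 120 [600.1, -251.7, 62.0, 36.3, 89.0]
thr 80 [452.9, -213.8, 81.7, 50.0, 18.2]
thr 100 [451.9, -212.4, 73.4, 44.7, 18.7]
thr 120 [453.2, -213.8, 64.4, 35.4, 18.7]
thr 140 [452.9, -213.9, 59.5, 32.4, 19.9]
thr 80 [438.0, -370.2, 83.1, 51.4, 0.2]
thr 100 [437.9, -367.6, 73.3, 46.1, -2.0]
thr 120 [437.8, -370.4, 61.3, 34.5, -2.1]
thr 140 [437.4, -366.1, 60.0, 25.8, -2.1]
```

send_rows:
  motion:
    - {"gripper": 85,"travel": [0,0,0],"rotation": [0,0,-3.2]}
    - {"gripper": 85,"travel": [-30,-1.6,0],"rotation": [0,0,0]}
    - {"gripper": 85,"travel": [-31,-1.6,10],"rotation": [0,0,0]}
    - {"gripper": 85,"travel": [0,0,30],"rotation": [0,0,0]}
    - {"gripper": 85,"travel": [0,0,30],"rotation": [0,0,0]}
    - {"gripper": 85,"travel": [0,0,30],"rotation": [0,0,0]}
    - {"gripper": 85,"travel": [0,0,25],"rotation": [0,0,0]}
    - {"gripper": 85,"travel": [0,0,0],"rotation": [0,0,0]}
    - {"gripper": 85,"travel": [0,0,0],"rotation": [0,0,0]}
    - {"gripper": 85,"travel": [0,0,0],"rotation": [0,0,0]}

```text
t: 23.85
tcp_pos: [0.6017, -0.2522, 0.1065]
tool_rot: [0.719, 0.695, 0.0, 0.001]
force: [1.8, -0.5, 0.4]
finger_gap: 0.995
```

```bash
python3 - <<'E'
from h import *
c,a=snap("wrist","w10");tin(c,a,600,-251.5)
go(600.3,-251.5,22,88)
E
```

```text
thr 120 [600.6, -253.1, 85.9, 53.6, 87.6]
thr 140 [600.6, -252.4, 84.4, 52.4, 87.8]
t 23.9 pos [ 602.1 -252.7  107.2] yaw 88.0 tilt 0.22 | dyaw about tool z -0.0 then travel [ 1.3 -2.1 85.2] | travel w/o rot [ 1.3 -2.1 85.2]
```

send_rows:
  motion:
    - {"gripper": 85,"travel": [0,-1.5,25],"rotation": [0,0,0]}
    - {"gripper": 85,"travel": [0,0,25],"rotation": [0,0,0]}
    - {"gripper": 85,"travel": [0,0,20],"rotation": [0,0,0]}
    - {"gripper": 85,"travel": [0,0,15],"rotation": [0,0,0]}
    - {"gripper": 85,"travel": [0,0,0],"rotation": [0,0,0]}
    - {"gripper": 50,"travel": [0,0,0],"rotation": [0,0,0]}
    - {"gripper": 50,"travel": [0,0,0],"rotation": [0,0,0]}
    - {"gripper": 50,"travel": [0,0,0],"rotation": [0,0,0]}
    - {"gripper": 50,"travel": [0,0,0],"rotation": [0,0,0]}
    - {"gripper": 50,"travel": [0,0,0],"rotation": [0,0,0]}
    - {"gripper": 50,"travel": [0,0,0],"rotation": [0,0,0]}
    - {"gripper": 50,"travel": [0,0,0],"rotation": [0,0,0]}
  newtons: 60

```text
t: 24.9
tcp_pos: [0.6008, -0.2536, 0.0228]
tool_rot: [0.72, 0.694, 0.001, 0.002]
force: [0.1, -0.2, 7.0]
finger_gap: 0.714
```

send_rows:
  motion:
    - {"gripper": 50,"travel": [0,0,-8],"rotation": [0,0,0]}
    - {"gripper": 50,"travel": [0,0,-20],"rotation": [0,0,0]}
    - {"gripper": 50,"travel": [0,0,-30],"rotation": [0,0,0]}
    - {"gripper": 50,"travel": [0,0,-35],"rotation": [0,0,0]}
    - {"gripper": 50,"travel": [0,0,-35],"rotation": [0,0,0]}
    - {"gripper": 50,"travel": [0,0,-35],"rotation": [0,0,0]}
    - {"gripper": 50,"travel": [0,0,-20],"rotation": [0,0,0]}

```text
t: 25.48
tcp_pos: [0.5999, -0.2531, 0.2078]
tool_rot: [0.72, 0.694, 0.001, 0.003]
force: [-0.1, 0.4, -1.9]
finger_gap: 0.714
```

send_rows:
  motion:
    - {"gripper": 50,"travel": [0,0,0],"rotation": [0,0,7.1]}
    - {"gripper": 50,"travel": [0,0,0],"rotation": [0,0,7.1]}
    - {"gripper": 50,"travel": [0,0,0],"rotation": [0,0,7.1]}
    - {"gripper": 50,"travel": [0,0,0],"rotation": [0,0,7.1]}
    - {"gripper": 50,"travel": [0,0,0],"rotation": [0,0,7.1]}
    - {"gripper": 50,"travel": [0,0,0],"rotation": [0,0,7.1]}
    - {"gripper": 50,"travel": [0,0,0],"rotation": [0,0,7.1]}
    - {"gripper": 50,"travel": [0,0,0],"rotation": [0,0,7.1]}
    - {"gripper": 50,"travel": [0,0,0],"rotation": [0,0,7.1]}
    - {"gripper": 50,"travel": [0,0,0],"rotation": [0,0,7.1]}
    - {"gripper": 50,"travel": [0,0,0],"rotation": [0,0,7.1]}
    - {"gripper": 50,"travel": [0,0,0],"rotation": [0,0,7.1]}

```text
t: 26.48
tcp_pos: [0.5981, -0.2521, 0.2031]
tool_rot: [1.0, 0.021, -0.001, -0.0]
force: [0.4, -1.1, -2.7]
finger_gap: 0.714
```

```bash
python3 - <<'E'
from h import *
print(manip.sense()["finger_gap"]);go(*lane(1,-72),205,-4.9)
c,a=snap("wrist","w11")
s=manip.sense();p=np.array(s["tcp_pos"])*1000;print(p,[np.round(x,2) for x in s["q"]])
z=s["tcp_pos"][2]+.025
tin(c,a,p[0],p[1],z)
E
```

```text
0.7138290649107651
t 26.5 pos [ 598.1 -252.1  203.1] yaw 2.4 tilt 0.1 | dyaw about tool z 7.3 then travel [   4.2 -229.    -1.8] | travel w/o rot [  33.2 -226.6   -1.8]
[ 598.16648429 -252.12075521  203.07024188] [np.float64(-0.57), np.float64(0.59), np.float64(1.4), np.float64(-0.0), np.float64(1.16), np.float64(0.96)]
thr 140 [598.5, -251.4, 86.8, 52.1, 1.7]
```

send_rows:
  motion:
    - {"gripper": 50,"travel": [0,0,0],"rotation": [0,0,4]}
    - {"gripper": 50,"travel": [0,0,0],"rotation": [0,0,3.3]}
    - {"gripper": 50,"travel": [0.5,-28,0],"rotation": [0,0,0]}
    - {"gripper": 50,"travel": [0.6,-34,0],"rotation": [0,0,0]}
    - {"gripper": 50,"travel": [0.6,-34,0],"rotation": [0,0,0]}
    - {"gripper": 50,"travel": [0.6,-34,0],"rotation": [0,0,0]}
    - {"gripper": 50,"travel": [0.6,-34,0],"rotation": [0,0,0]}
    - {"gripper": 50,"travel": [0.6,-34,0],"rotation": [0,0,0]}
    - {"gripper": 50,"travel": [0.6,-31,0],"rotation": [0,0,0]}
    - {"gripper": 50,"travel": [0,0,0],"rotation": [0,0,0]}
    - {"gripper": 50,"travel": [0,0,0],"rotation": [0,0,0]}

```text
t: 27.45
tcp_pos: [0.6206, -0.0225, 0.2032]
tool_rot: [0.999, -0.037, -0.001, 0.0]
force: [-0.1, -0.2, -2.6]
finger_gap: 0.715
```

```bash
python3 - <<'E'
from h import *
go(*lane(1,-72),146,-4.9)
E
```

```text
t 27.4 pos [620.6 -22.5 203.2] yaw -4.2 tilt 0.06 | dyaw about tool z 0.7 then travel [ 1.4  1.7 57.2] | travel w/o rot [ 1.4  1.7 57.2]
```

Same lowering, release, retreat and push as before.

send_rows:
  motion:
    - {"gripper": 50,"travel": [1.5,1.5,10],"rotation": [0,0,0.7]}
    - {"gripper": 50,"travel": [0,0,15],"rotation": [0,0,0]}
    - {"gripper": 50,"travel": [0,0,15],"rotation": [0,0,0]}
    - {"gripper": 50,"travel": [0,0,8],"rotation": [0,0,0]}
    - {"gripper": 50,"travel": [0,0,5],"rotation": [0,0,0]}
    - {"gripper": 50,"travel": [0,0,3],"rotation": [0,0,0]}
    - {"gripper": 50,"travel": [0,0,1],"rotation": [0,0,0]}
    - {"gripper": 50,"travel": [0,0,1],"rotation": [0,0,0]}
    - {"gripper": 50,"travel": [0,0,0],"rotation": [0,0,0]}
    - {"gripper": 50,"travel": [0,0,0],"rotation": [0,0,0]}

```text
t: 28.28
tcp_pos: [0.6231, -0.0264, 0.1458]
tool_rot: [0.999, -0.046, 0.001, 0.0]
force: [0.5, -0.5, -3.0]
finger_gap: 0.709
```

send_rows:
  motion:
    - {"gripper": 50,"travel": [0,0,1],"rotation": [0,0,0]}
    - {"gripper": 50,"travel": [0,0,1],"rotation": [0,0,0]}
    - {"gripper": 50,"travel": [0,0,0],"rotation": [0,0,0]}
    - {"gripper": 85,"travel": [0,0,0],"rotation": [0,0,0]}
    - {"gripper": 85,"travel": [0,0,0],"rotation": [0,0,0]}
    - {"gripper": 85,"travel": [0,0,0],"rotation": [0,0,0]}
    - {"gripper": 85,"travel": [0,0,0],"rotation": [0,0,0]}
    - {"gripper": 85,"travel": [0,0,-10],"rotation": [0,0,0]}
    - {"gripper": 85,"travel": [0,0,-20],"rotation": [0,0,0]}
    - {"gripper": 85,"travel": [0,0,-25],"rotation": [0,0,0]}
    - {"gripper": 85,"travel": [0,0,-25],"rotation": [0,0,0]}

```text
t: 29.2
tcp_pos: [0.6223, -0.0262, 0.224]
tool_rot: [0.999, -0.046, -0.001, -0.0]
force: [0.2, 0.7, 0.8]
finger_gap: 0.991
```

send_rows:
  motion:
    - {"gripper": 45,"travel": [0,22,0],"rotation": [0,0,0]}
    - {"gripper": 45,"travel": [0,22,0],"rotation": [0,0,0]}
    - {"gripper": 45,"travel": [0,20,0],"rotation": [0,0,-4]}
    - {"gripper": 45,"travel": [0,0,0],"rotation": [0,0,-7.1]}
    - {"gripper": 45,"travel": [0,0,0],"rotation": [0,0,-7.1]}
    - {"gripper": 45,"travel": [0,0,0],"rotation": [0,0,-7.1]}
    - {"gripper": 45,"travel": [0,0,0],"rotation": [0,0,-7.1]}
    - {"gripper": 45,"travel": [0,0,0],"rotation": [0,0,-7.1]}
    - {"gripper": 45,"travel": [0,0,0],"rotation": [0,0,-7.1]}
    - {"gripper": 45,"travel": [0,0,0],"rotation": [0,0,-7.1]}
    - {"gripper": 45,"travel": [0,0,0],"rotation": [0,0,-7.1]}

```text
t: 30.12
tcp_pos: [0.6169, -0.09, 0.2239]
tool_rot: [0.883, 0.469, 0.0, 0.0]
force: [-0.4, 0.0, -0.2]
finger_gap: 0.527
```

send_rows:
  motion:
    - {"gripper": 45,"travel": [0,0,0],"rotation": [0,0,-7.1]}
    - {"gripper": 45,"travel": [0,0,0],"rotation": [0,0,-7.1]}
    - {"gripper": 45,"travel": [0,0,0],"rotation": [0,0,-7.1]}
    - {"gripper": 45,"travel": [0,0,0],"rotation": [0,0,-7.1]}
    - {"gripper": 45,"travel": [0,0,0],"rotation": [0,0,0]}
    - {"gripper": 45,"travel": [0,0,0],"rotation": [0,0,0]}

```text
t: 30.62
tcp_pos: [0.6169, -0.09, 0.2237]
tool_rot: [0.745, 0.668, 0.0, 0.0]
force: [0.5, -0.8, 0.6]
finger_gap: 0.527
```

```bash
python3 - <<'E'
from h import *
c,a=snap("wrist","w12");x=lane(0,-72);print(x);tin(c,a,*x,.17)
go(*lane(0,-135),143,85.1)
E
```

```text
[620.84998153 -24.23686133]
thr 100 [623.1, -25.5, 86.6, 54.6, -5.5]
thr 120 [623.0, -25.8, 86.0, 52.4, -5.7]
thr 140 [623.2, -24.6, 85.2, 50.1, -5.6]
t 30.7 pos [616.9 -90.  223.5] yaw 83.8 tilt 0.02 | dyaw about tool z -1.3 then travel [ 2.9 -1.7 80.5] | travel w/o rot [ 2.8 -1.8 80.5]
```

send_rows:
  motion:
    - {"gripper": 45,"travel": [0,0,0],"rotation": [0,0,-1.3]}
    - {"gripper": 45,"travel": [0,0,30],"rotation": [0,0,0]}
    - {"gripper": 45,"travel": [0,0,30],"rotation": [0,0,0]}
    - {"gripper": 45,"travel": [0,0,20],"rotation": [0,0,0]}
    - {"gripper": 45,"travel": [0,0,0],"rotation": [0,0,0]}
    - {"gripper": 45,"travel": [7,0,0],"rotation": [0,0,0]}
    - {"gripper": 45,"travel": [8,0,0],"rotation": [0,0,0]}
    - {"gripper": 45,"travel": [8,0,0],"rotation": [0,0,0]}
    - {"gripper": 45,"travel": [8,0,0],"rotation": [0,0,0]}
    - {"gripper": 45,"travel": [8,0,0],"rotation": [0,0,0]}
    - {"gripper": 45,"travel": [8,0,0],"rotation": [0,0,0]}
    - {"gripper": 45,"travel": [8,0,0],"rotation": [0,0,0]}

```text
t: 31.67
tcp_pos: [0.6223, -0.0349, 0.1444]
tool_rot: [0.736, 0.677, 0.0, 0.001]
force: [-0.0, -3.1, 2.7]
finger_gap: 0.525
```

send_rows:
  motion:
    - {"gripper": 45,"travel": [8,0,0],"rotation": [0,0,0]}
    - {"gripper": 45,"travel": [8,0,0],"rotation": [0,0,0]}
    - {"gripper": 45,"travel": [8,0,0],"rotation": [0,0,0]}
    - {"gripper": 45,"travel": [8,0,0],"rotation": [0,0,0]}
    - {"gripper": 45,"travel": [8,0,0],"rotation": [0,0,0]}
    - {"gripper": 45,"travel": [8,0,0],"rotation": [0,0,0]}
    - {"gripper": 45,"travel": [8,0,0],"rotation": [0,0,0]}
    - {"gripper": 45,"travel": [4,0,0],"rotation": [0,0,0]}
    - {"gripper": 45,"travel": [0,0,0],"rotation": [0,0,0]}
    - {"gripper": 45,"travel": [0,0,0],"rotation": [0,0,0]}

```text
t: 32.5
tcp_pos: [0.6262, 0.025, 0.143]
tool_rot: [0.736, 0.677, -0.0, -0.0]
force: [-0.5, -1.1, 1.1]
finger_gap: 0.527
```

```bash
python3 - <<'E'
from h import *
print(manip.sense()["force"]);go(*lane(0,-20),143,85.1)
E
```

```text
[-0.49773278 -1.09714815  1.07232424]
t 32.5 pos [626.2  25.  143. ] yaw 85.3 tilt 0.02 | dyaw about tool z 0.2 then travel [ 2.4 -1.2 -0. ] | travel w/o rot [ 2.4 -1.1 -0. ]
```

send_rows:
  motion:
    - {"gripper": 45,"travel": [-20,0,0],"rotation": [0,0,0]}
    - {"gripper": 45,"travel": [-30,0,-20],"rotation": [0,0,0]}
    - {"gripper": 85,"travel": [-30,0,-35],"rotation": [0,0,0]}
    - {"gripper": 85,"travel": [-35,0,-20],"rotation": [0,0,0]}
    - {"gripper": 85,"travel": [-35,0,-10],"rotation": [0,0,0]}
    - {"gripper": 85,"travel": [-35,0,-5],"rotation": [0,0,0]}
    - {"gripper": 85,"travel": [-35,0,0],"rotation": [0,0,0]}
    - {"gripper": 85,"travel": [0,0,0],"rotation": [0,0,0]}
    - {"gripper": 85,"travel": [0,0,0],"rotation": [0,0,0]}
    - {"gripper": 85,"travel": [0,0,0],"rotation": [0,0,0]}

```text
t: 33.33
tcp_pos: [0.6078, -0.1918, 0.2294]
tool_rot: [0.736, 0.677, 0.0, -0.001]
force: [0.0, 0.7, -0.3]
finger_gap: 0.998
```

```bash
python3 - <<'E'
from h import *
c,a=snap("wrist","w13");ct,t=snap("top","t2")
cv2.imwrite("pics/m2.png",np.hstack([cv2.resize(a,(400,300)),cv2.resize(t[140:320,120:420],(400,300))]))
tin(c,a,453,-213.8)
go(453,-213.8,110,18.6)
E
```

```text
t 33.4 pos [ 608.  -190.5  229.4] yaw 85.3 tilt 0.08 | dyaw about tool z 66.7 then travel [-154.3  -27.2  119.5] | travel w/o rot [ -36.1 -152.5  119.5]
```

View pics/m2.png

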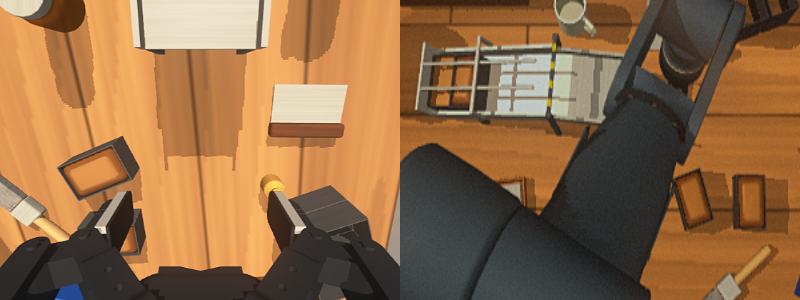

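Two tins are now seated in the lane. Tin B has been nudged and its centre is now near (133,238) in the full wrist image, so I re-measure it.

```bash
python3 - <<'E'
from h import *
a=cv2.imread("pics/w13.png");c=manip.calibration("wrist")
p=cast(c,136,240,.048)*1000;print(p);tin(c,a,*p[:2])
t=cv2.imread("pics/t2.png");ct=manip.calibration("top");tin(ct,t,*p[:2]);tin(ct,t,437.8,-369)
go(*p[:2],110,25)
E
```

```text
[ 447.08198205 -243.64563247   48.        ]
thr 120 [444.6, -244.9, 88.5, 52.1, 17.9]
thr 140 [443.2, -244.3, 85.3, 49.9, 17.8]
thr 80 [442.0, -245.6, 84.0, 52.2, 18.5]
thr 100 [441.9, -244.1, 79.4, 48.4, 18.1]
thr 120 [442.1, -245.9, 69.7, 38.6, 17.6]
thr 140 [442.5, -244.6, 64.1, 35.0, 18.3]
thr 80 [438.0, -370.4, 83.1, 51.9, 0.1]
thr 100 [436.6, -369.0, 81.7, 49.0, -2.0]
thr 120 [437.9, -367.2, 71.6, 45.1, 0.2]
thr 140 [436.5, -370.4, 64.1, 34.5, -2.1]
t 33.4 pos [ 608.  -190.5  229.4] yaw 85.3 tilt 0.08 | dyaw about tool z 60.3 then travel [-168.3  -19.7  119.5] | travel w/o rot [ -66.3 -155.9  119.5]
```

send_rows:
  motion:
    - {"gripper": 85,"travel": [0,0,0],"rotation": [0,0,6.7]}
    - {"gripper": 85,"travel": [0,0,0],"rotation": [0,0,6.7]}
    - {"gripper": 85,"travel": [0,0,0],"rotation": [0,0,6.7]}
    - {"gripper": 85,"travel": [0,0,0],"rotation": [0,0,6.7]}
    - {"gripper": 85,"travel": [0,0,0],"rotation": [0,0,6.7]}
    - {"gripper": 85,"travel": [0,0,0],"rotation": [0,0,6.7]}
    - {"gripper": 85,"travel": [0,0,0],"rotation": [0,0,6.7]}
    - {"gripper": 85,"travel": [0,0,0],"rotation": [0,0,6.8]}
    - {"gripper": 85,"travel": [0,0,0],"rotation": [0,0,6.8]}
    - {"gripper": 85,"travel": [0,0,0],"rotation": [0,0,6.8]}

```text
t: 34.27
tcp_pos: [0.6084, -0.1898, 0.2296]
tool_rot: [0.988, 0.154, -0.0, -0.0]
force: [0.4, 1.0, -0.4]
finger_gap: 0.995
```

send_rows:
  motion:
    - {"gripper": 85,"travel": [-25,0,15],"rotation": [0,0,0]}
    - {"gripper": 85,"travel": [-30,0,15],"rotation": [0,0,0]}
    - {"gripper": 85,"travel": [-30,0,15],"rotation": [0,0,0]}
    - {"gripper": 85,"travel": [-30,0,15],"rotation": [0,0,0]}
    - {"gripper": 85,"travel": [-30,0,20],"rotation": [0,0,0]}
    - {"gripper": 85,"travel": [-28,0,20],"rotation": [0,0,0]}
    - {"gripper": 85,"travel": [0,0,20],"rotation": [0,0,0]}
    - {"gripper": 85,"travel": [0,0,0],"rotation": [0,0,0]}
    - {"gripper": 85,"travel": [0,0,0],"rotation": [0,0,0]}
    - {"gripper": 85,"travel": [0,0,0],"rotation": [0,0,0]}

```text
t: 35.1
tcp_pos: [0.4453, -0.2449, 0.1106]
tool_rot: [0.988, 0.157, 0.001, 0.001]
force: [-0.0, -0.2, -0.5]
finger_gap: 0.994
```

```bash
python3 - <<'E'
from h import *
c,a=snap("wrist","w14");tin(c,a,443,-244.8)
go(443,-244.8,21,18)
E
```

```text
thr 140 [443.6, -245.6, 84.7, 49.7, 17.7]
t 35.1 pos [ 445.5 -245.1  110.9] yaw 18.0 tilt 0.18 | dyaw about tool z 0.0 then travel [-2.5 -1.3 89.9] | travel w/o rot [-2.5 -1.3 89.9]
```

send_rows:
  motion:
    - {"gripper": 85,"travel": [-2,0,25],"rotation": [0,0,0]}
    - {"gripper": 85,"travel": [0,0,25],"rotation": [0,0,0]}
    - {"gripper": 85,"travel": [0,0,22],"rotation": [0,0,0]}
    - {"gripper": 85,"travel": [0,0,16],"rotation": [0,0,0]}
    - {"gripper": 85,"travel": [0,0,0],"rotation": [0,0,0]}
    - {"gripper": 50,"travel": [0,0,0],"rotation": [0,0,0]}
    - {"gripper": 50,"travel": [0,0,0],"rotation": [0,0,0]}
    - {"gripper": 50,"travel": [0,0,0],"rotation": [0,0,0]}
    - {"gripper": 50,"travel": [0,0,0],"rotation": [0,0,0]}
    - {"gripper": 50,"travel": [0,0,0],"rotation": [0,0,0]}
    - {"gripper": 50,"travel": [0,0,0],"rotation": [0,0,0]}
    - {"gripper": 50,"travel": [0,0,0],"rotation": [0,0,0]}
  newtons: 60

```text
t: 36.15
tcp_pos: [0.4432, -0.2464, 0.0235]
tool_rot: [0.988, 0.156, 0.001, 0.001]
force: [0.8, 0.7, 6.6]
finger_gap: 0.714
```

send_rows:
  motion:
    - {"gripper": 50,"travel": [0,0,-8],"rotation": [0,0,0]}
    - {"gripper": 50,"travel": [0,0,-20],"rotation": [0,0,0]}
    - {"gripper": 50,"travel": [0,0,-30],"rotation": [0,0,0]}
    - {"gripper": 50,"travel": [0,0,-35],"rotation": [0,0,0]}
    - {"gripper": 50,"travel": [0,0,-35],"rotation": [0,0,0]}
    - {"gripper": 50,"travel": [0,0,-35],"rotation": [0,0,0]}
    - {"gripper": 50,"travel": [0,0,-20],"rotation": [0,0,0]}
    - {"gripper": 50,"travel": [0,0,0],"rotation": [0,0,5.9]}
    - {"gripper": 50,"travel": [0,0,0],"rotation": [0,0,6]}
    - {"gripper": 50,"travel": [0,0,0],"rotation": [0,0,6]}
    - {"gripper": 50,"travel": [0,0,0],"rotation": [0,0,5]}
    - {"gripper": 50,"travel": [0,0,0],"rotation": [0,0,0]}

```text
t: 37.15
tcp_pos: [0.4412, -0.2451, 0.2052]
tool_rot: [0.999, -0.044, -0.0, -0.0]
force: [-0.8, -0.1, -0.7]
finger_gap: 0.715
```

```bash
python3 - <<'E'
from h import *
print(manip.sense()["finger_gap"]);go(*lane(1,-72),205,-4.9)
c,a=snap("wrist","w15")
s=manip.sense();p=np.array(s["tcp_pos"])*1000
tin(c,a,p[0],p[1],s["tcp_pos"][2]+.025)
E
```

```text
0.7149671521059785
t 37.1 pos [ 441.2 -245.1  205.2] yaw -5.1 tilt 0.03 | dyaw about tool z -0.2 then travel [ 1.612e+02 -2.354e+02  2.000e-01] | travel w/o rot [ 1.605e+02 -2.358e+02  2.000e-01]
thr 140 [441.5, -244.6, 87.0, 52.1, -5.0]
```

send_rows:
  motion:
    - {"gripper": 50,"travel": [15,-22,0],"rotation": [0,0,0]}
    - {"gripper": 50,"travel": [20,-29.5,0],"rotation": [0,0,0]}
    - {"gripper": 50,"travel": [20,-29.5,0],"rotation": [0,0,0]}
    - {"gripper": 50,"travel": [20,-29.5,0],"rotation": [0,0,0]}
    - {"gripper": 50,"travel": [20,-29.5,0],"rotation": [0,0,0]}
    - {"gripper": 50,"travel": [20,-29.5,0],"rotation": [0,0,0]}
    - {"gripper": 50,"travel": [20,-29.5,0],"rotation": [0,0,0]}
    - {"gripper": 50,"travel": [15,-22,0],"rotation": [0,0,0]}
    - {"gripper": 50,"travel": [10,-14,0],"rotation": [0,0,0]}
    - {"gripper": 50,"travel": [0,0,0],"rotation": [0,0,0]}
    - {"gripper": 50,"travel": [0,0,0],"rotation": [0,0,0]}
    - {"gripper": 50,"travel": [0,0,0],"rotation": [0,0,0]}

```text
t: 38.2
tcp_pos: [0.6206, -0.0256, 0.2044]
tool_rot: [0.999, -0.043, -0.001, 0.0]
force: [-0.7, -0.4, -2.2]
finger_gap: 0.71
```

```bash
python3 - <<'E'
from h import *
go(*lane(1,-72),145,-4.9)
E
```

```text
t 38.2 pos [620.6 -25.6 204.4] yaw -4.9 tilt 0.11 | dyaw about tool z 0.0 then travel [ 1.3 -1.4 59.4] | travel w/o rot [ 1.3 -1.4 59.4]
```

send_rows:
  motion:
    - {"gripper": 50,"travel": [1,-1,10],"rotation": [0,0,0]}
    - {"gripper": 50,"travel": [0,0,15],"rotation": [0,0,0]}
    - {"gripper": 50,"travel": [0,0,15],"rotation": [0,0,0]}
    - {"gripper": 50,"travel": [0,0,9],"rotation": [0,0,0]}
    - {"gripper": 50,"travel": [0,0,5],"rotation": [0,0,0]}
    - {"gripper": 50,"travel": [0,0,3],"rotation": [0,0,0]}
    - {"gripper": 50,"travel": [0,0,1],"rotation": [0,0,0]}
    - {"gripper": 50,"travel": [0,0,1],"rotation": [0,0,0]}
    - {"gripper": 50,"travel": [0,0,0],"rotation": [0,0,0]}
    - {"gripper": 50,"travel": [0,0,0],"rotation": [0,0,0]}

```text
t: 39.03
tcp_pos: [0.6231, -0.0245, 0.1464]
tool_rot: [0.999, -0.043, 0.001, 0.0]
force: [0.7, -0.1, -2.5]
finger_gap: 0.713
```

send_rows:
  motion:
    - {"gripper": 50,"travel": [0,0,1],"rotation": [0,0,0]}
    - {"gripper": 50,"travel": [0,0,1],"rotation": [0,0,0]}
    - {"gripper": 50,"travel": [0,0,0],"rotation": [0,0,0]}
    - {"gripper": 85,"travel": [0,0,0],"rotation": [0,0,0]}
    - {"gripper": 85,"travel": [0,0,0],"rotation": [0,0,0]}
    - {"gripper": 85,"travel": [0,0,0],"rotation": [0,0,0]}
    - {"gripper": 85,"travel": [0,0,0],"rotation": [0,0,0]}
    - {"gripper": 85,"travel": [0,0,-10],"rotation": [0,0,0]}
    - {"gripper": 85,"travel": [0,0,-20],"rotation": [0,0,0]}
    - {"gripper": 85,"travel": [0,0,-25],"rotation": [0,0,0]}
    - {"gripper": 85,"travel": [0,0,-25],"rotation": [0,0,0]}

```text
t: 39.95
tcp_pos: [0.6223, -0.0244, 0.2247]
tool_rot: [0.999, -0.043, -0.001, -0.0]
force: [-0.1, 0.1, 0.5]
finger_gap: 0.995
```

send_rows:
  motion:
    - {"gripper": 45,"travel": [0,22,0],"rotation": [0,0,0]}
    - {"gripper": 45,"travel": [0,22,0],"rotation": [0,0,0]}
    - {"gripper": 45,"travel": [0,20,0],"rotation": [0,0,-5]}
    - {"gripper": 45,"travel": [0,0,0],"rotation": [0,0,-7.1]}
    - {"gripper": 45,"travel": [0,0,0],"rotation": [0,0,-7.1]}
    - {"gripper": 45,"travel": [0,0,0],"rotation": [0,0,-7.1]}
    - {"gripper": 45,"travel": [0,0,0],"rotation": [0,0,-7.1]}
    - {"gripper": 45,"travel": [0,0,0],"rotation": [0,0,-7.1]}
    - {"gripper": 45,"travel": [0,0,0],"rotation": [0,0,-7.1]}
    - {"gripper": 45,"travel": [0,0,0],"rotation": [0,0,-7.1]}
    - {"gripper": 45,"travel": [0,0,0],"rotation": [0,0,-7.1]}

```text
t: 40.87
tcp_pos: [0.6172, -0.0883, 0.2245]
tool_rot: [0.878, 0.479, 0.0, 0.0]
force: [0.9, 0.4, -0.8]
finger_gap: 0.525
```

send_rows:
  motion:
    - {"gripper": 45,"travel": [0,0,0],"rotation": [0,0,-7.1]}
    - {"gripper": 45,"travel": [0,0,0],"rotation": [0,0,-7.1]}
    - {"gripper": 45,"travel": [0,0,0],"rotation": [0,0,-7.1]}
    - {"gripper": 45,"travel": [0,0,0],"rotation": [0,0,-7.1]}
    - {"gripper": 45,"travel": [0,0,0],"rotation": [0,0,0]}
    - {"gripper": 45,"travel": [0,0,0],"rotation": [0,0,0]}

```text
t: 41.37
tcp_pos: [0.6172, -0.0883, 0.2243]
tool_rot: [0.737, 0.676, 0.0, 0.0]
force: [-0.1, 0.6, -1.0]
finger_gap: 0.527
```

```bash
python3 - <<'E'
from h import *
c,a=snap("wrist","w16");x=lane(0,-72);tin(c,a,*x,.17)
go(*lane(0,-135),143,85.1)
E
```

```text
thr 80 [622.5, -23.4, 87.1, 54.3, -4.9]
thr 100 [622.3, -23.9, 86.3, 53.2, -4.9]
thr 120 [622.4, -23.3, 85.5, 50.8, -4.9]
thr 140 [622.4, -22.0, 84.1, 48.4, -4.9]
t 41.4 pos [617.2 -88.2 224.2] yaw 85.1 tilt 0.02 | dyaw about tool z -0.0 then travel [ 1.1 -1.8 81.2] | travel w/o rot [ 1.1 -1.8 81.2]
```

Placed squarely; I'll push it and then retreat.

send_rows:
  motion:
    - {"gripper": 45,"travel": [-2,-1,0],"rotation": [0,0,0]}
    - {"gripper": 45,"travel": [0,0,30],"rotation": [0,0,0]}
    - {"gripper": 45,"travel": [0,0,30],"rotation": [0,0,0]}
    - {"gripper": 45,"travel": [0,0,20],"rotation": [0,0,0]}
    - {"gripper": 45,"travel": [0,0,0],"rotation": [0,0,0]}
    - {"gripper": 45,"travel": [7,0,0],"rotation": [0,0,0]}
    - {"gripper": 45,"travel": [8,0,0],"rotation": [0,0,0]}
    - {"gripper": 45,"travel": [8,0,0],"rotation": [0,0,0]}
    - {"gripper": 45,"travel": [8,0,0],"rotation": [0,0,0]}
    - {"gripper": 45,"travel": [8,0,0],"rotation": [0,0,0]}
    - {"gripper": 45,"travel": [8,0,0],"rotation": [0,0,0]}
    - {"gripper": 45,"travel": [8,0,0],"rotation": [0,0,0]}

```text
t: 42.42
tcp_pos: [0.6213, -0.0349, 0.1449]
tool_rot: [0.736, 0.677, 0.0, 0.001]
force: [-0.0, -3.4, 2.7]
finger_gap: 0.528
```

send_rows:
  motion:
    - {"gripper": 45,"travel": [8,0,0],"rotation": [0,0,0]}
    - {"gripper": 45,"travel": [8,0,0],"rotation": [0,0,0]}
    - {"gripper": 45,"travel": [8,0,0],"rotation": [0,0,0]}
    - {"gripper": 45,"travel": [8,0,0],"rotation": [0,0,0]}
    - {"gripper": 45,"travel": [8,0,0],"rotation": [0,0,0]}
    - {"gripper": 45,"travel": [8,0,0],"rotation": [0,0,0]}
    - {"gripper": 45,"travel": [8,0,0],"rotation": [0,0,0]}
    - {"gripper": 45,"travel": [4,0,0],"rotation": [0,0,0]}
    - {"gripper": 45,"travel": [0,0,0],"rotation": [0,0,0]}
    - {"gripper": 45,"travel": [0,0,0],"rotation": [0,0,0]}

```text
t: 43.25
tcp_pos: [0.6254, 0.0249, 0.1436]
tool_rot: [0.736, 0.677, -0.0, -0.0]
force: [-0.0, -0.2, 0.6]
finger_gap: 0.526
```

send_rows:
  motion:
    - {"gripper": 45,"travel": [-20,0,0],"rotation": [0,0,0]}
    - {"gripper": 45,"travel": [-30,0,-20],"rotation": [0,0,0]}
    - {"gripper": 85,"travel": [-30,0,-35],"rotation": [0,0,0]}
    - {"gripper": 85,"travel": [-35,0,-20],"rotation": [0,0,0]}
    - {"gripper": 85,"travel": [-35,0,-10],"rotation": [0,0,0]}
    - {"gripper": 85,"travel": [-35,0,-5],"rotation": [0,0,0]}
    - {"gripper": 85,"travel": [-35,0,0],"rotation": [0,0,0]}
    - {"gripper": 85,"travel": [0,0,0],"rotation": [0,0,0]}
    - {"gripper": 85,"travel": [0,0,0],"rotation": [0,0,0]}
    - {"gripper": 85,"travel": [0,0,0],"rotation": [0,0,0]}

```text
t: 44.08
tcp_pos: [0.6069, -0.1919, 0.23]
tool_rot: [0.736, 0.677, 0.0, -0.001]
force: [-0.0, 1.1, 0.4]
finger_gap: 0.994
```

```bash
python3 - <<'E'
from h import *
ct,t=snap("top","t3");tin(ct,t,437.5,-369.5)
# loaf-coloured blobs in the lane (plane 0.1)
h=cv2.cvtColor(t,cv2.COLOR_BGR2HSV);m=cv2.inRange(h,(5,110,60),(20,255,255))
for y in(255,198,141,84):
    z=.122-y*np.tan(np.radians(22))+.045;X=lane(0,y);u,v=map(int,proj(ct,[X[0]/1000,X[1]/1000,z]));print(y,(u,v),"loaf fraction",(m[v-6:v+7,u-4:u+5]>0).mean().round(2))
go(437.5,-369.5,110,-1)
E
```

```text
thr 80 [438.0, -370.4, 83.1, 51.9, 0.1]
thr 100 [436.5, -369.6, 80.4, 50.3, -0.1]
thr 120 [436.5, -367.6, 76.0, 46.1, -2.0]
thr 140 [436.8, -370.4, 63.5, 34.4, -2.1]
255 (285, 282) loaf fraction 0.0
198 (285, 282) loaf fraction 0.0
141 (285, 282) loaf fraction 0.0
84 (284, 280) loaf fraction 0.0
t 44.1 pos [ 607. -191.  230.] yaw 85.2 tilt 0.09 | dyaw about tool z 86.2 then travel [-166.2  181.5  120. ] | travel w/o rot [-192. -154.  120.]
```

send_rows:
  motion:
    - {"gripper": 85,"travel": [0,0,0],"rotation": [0,0,7.15]}
    - {"gripper": 85,"travel": [0,0,0],"rotation": [0,0,7.15]}
    - {"gripper": 85,"travel": [0,0,0],"rotation": [0,0,7.15]}
    - {"gripper": 85,"travel": [0,0,0],"rotation": [0,0,7.15]}
    - {"gripper": 85,"travel": [0,0,0],"rotation": [0,0,7.15]}
    - {"gripper": 85,"travel": [0,0,0],"rotation": [0,0,7.15]}
    - {"gripper": 85,"travel": [0,0,0],"rotation": [0,0,7.15]}
    - {"gripper": 85,"travel": [0,0,0],"rotation": [0,0,7.15]}
    - {"gripper": 85,"travel": [0,0,0],"rotation": [0,0,7.15]}
    - {"gripper": 85,"travel": [0,0,0],"rotation": [0,0,7.15]}
    - {"gripper": 85,"travel": [0,0,0],"rotation": [0,0,7.15]}
    - {"gripper": 85,"travel": [0,0,0],"rotation": [0,0,7.15]}

```text
t: 45.13
tcp_pos: [0.6075, -0.1898, 0.2301]
tool_rot: [1.0, -0.007, -0.0, -0.0]
force: [-0.3, 0.6, -0.2]
finger_gap: 0.991
```

send_rows:
  motion:
    - {"gripper": 85,"travel": [-21,22.5,15],"rotation": [0,0,0]}
    - {"gripper": 85,"travel": [-21,22.5,15],"rotation": [0,0,0]}
    - {"gripper": 85,"travel": [-21,22.5,15],"rotation": [0,0,0]}
    - {"gripper": 85,"travel": [-21,22.5,15],"rotation": [0,0,0]}
    - {"gripper": 85,"travel": [-21,22.5,15],"rotation": [0,0,0]}
    - {"gripper": 85,"travel": [-21,22.5,15],"rotation": [0,0,0]}
    - {"gripper": 85,"travel": [-21,22.5,15],"rotation": [0,0,0]}
    - {"gripper": 85,"travel": [-21,22.5,10],"rotation": [0,0,0]}
    - {"gripper": 85,"travel": [0,0,0],"rotation": [0,0,0]}
    - {"gripper": 85,"travel": [0,0,0],"rotation": [0,0,0]}
    - {"gripper": 85,"travel": [0,0,0],"rotation": [0,0,0]}

```text
t: 46.05
tcp_pos: [0.4384, -0.3691, 0.1155]
tool_rot: [1.0, -0.005, 0.0, -0.0]
force: [-0.8, 0.6, -1.0]
finger_gap: 0.993
```

```bash
python3 - <<'E'
from h import *
c,a=snap("wrist","w17");tin(c,a,437.5,-369.5)
go(437.5,-369.5,21,-1)
E
```

```text
thr 120 [439.5, -371.7, 86.8, 52.4, -0.6]
thr 140 [439.0, -370.7, 84.1, 49.1, -0.5]
t 46.1 pos [ 438.8 -369.   115.8] yaw -0.5 tilt 0.03 | dyaw about tool z 0.5 then travel [-1.4  0.5 94.8] | travel w/o rot [-1.4  0.5 94.8]
```

send_rows:
  motion:
    - {"gripper": 85,"travel": [0,1.5,28],"rotation": [0,0,0]}
    - {"gripper": 85,"travel": [0,0,28],"rotation": [0,0,0]}
    - {"gripper": 85,"travel": [0,0,22],"rotation": [0,0,0]}
    - {"gripper": 85,"travel": [0,0,15],"rotation": [0,0,0]}
    - {"gripper": 85,"travel": [0,0,0],"rotation": [0,0,0]}
    - {"gripper": 50,"travel": [0,0,0],"rotation": [0,0,0]}
    - {"gripper": 50,"travel": [0,0,0],"rotation": [0,0,0]}
    - {"gripper": 50,"travel": [0,0,0],"rotation": [0,0,0]}
    - {"gripper": 50,"travel": [0,0,0],"rotation": [0,0,0]}
    - {"gripper": 50,"travel": [0,0,0],"rotation": [0,0,0]}
    - {"gripper": 50,"travel": [0,0,0],"rotation": [0,0,0]}
    - {"gripper": 50,"travel": [0,0,0],"rotation": [0,0,0]}
  newtons: 60

```text
t: 47.1
tcp_pos: [0.4388, -0.3722, 0.0241]
tool_rot: [1.0, -0.005, 0.001, 0.001]
force: [1.3, 2.1, 6.8]
finger_gap: 0.715
```

send_rows:
  motion:
    - {"gripper": 50,"travel": [0,0,-8],"rotation": [0,0,0]}
    - {"gripper": 50,"travel": [0,0,-20],"rotation": [0,0,0]}
    - {"gripper": 50,"travel": [0,0,-30],"rotation": [0,0,0]}
    - {"gripper": 50,"travel": [0,0,-35],"rotation": [0,0,0]}
    - {"gripper": 50,"travel": [0,0,-35],"rotation": [0,0,0]}
    - {"gripper": 50,"travel": [0,0,-35],"rotation": [0,0,0]}
    - {"gripper": 50,"travel": [0,0,-20],"rotation": [0,0,0]}
    - {"gripper": 50,"travel": [0,0,0],"rotation": [0,0,4.4]}
    - {"gripper": 50,"travel": [0,0,0],"rotation": [0,0,0]}
    - {"gripper": 50,"travel": [0,0,0],"rotation": [0,0,0]}

```text
t: 47.93
tcp_pos: [0.4369, -0.3711, 0.2055]
tool_rot: [0.999, -0.043, -0.0, -0.0]
force: [0.2, 0.3, -2.8]
finger_gap: 0.709
```

```bash
python3 - <<'E'
from h import *
print(manip.sense()["finger_gap"]);go(*lane(1,-72),205,-4.9)
c,a=snap("wrist","w18")
s=manip.sense();p=np.array(s["tcp_pos"])*1000
tin(c,a,p[0],p[1],s["tcp_pos"][2]+.025)
E
```

```text
0.7089890825014562
t 47.9 pos [ 436.9 -371.1  205.5] yaw -4.9 tilt 0.07 | dyaw about tool z 0.0 then travel [ 154.6 -361.3    0.5] | travel w/o rot [ 154.7 -361.2    0.5]
thr 140 [437.6, -370.6, 86.6, 52.1, -5.2]
```

send_rows:
  motion:
    - {"gripper": 50,"travel": [12,-28,0],"rotation": [0,0,0]}
    - {"gripper": 50,"travel": [13,-31,0],"rotation": [0,0,0]}
    - {"gripper": 50,"travel": [13,-31,0],"rotation": [0,0,0]}
    - {"gripper": 50,"travel": [13,-31,0],"rotation": [0,0,0]}
    - {"gripper": 50,"travel": [13,-31,0],"rotation": [0,0,0]}
    - {"gripper": 50,"travel": [13,-31,0],"rotation": [0,0,0]}
    - {"gripper": 50,"travel": [13,-31,0],"rotation": [0,0,0]}
    - {"gripper": 50,"travel": [13,-31,0],"rotation": [0,0,0]}
    - {"gripper": 50,"travel": [13,-31,0],"rotation": [0,0,0]}
    - {"gripper": 50,"travel": [13,-31,0],"rotation": [0,0,0]}
    - {"gripper": 50,"travel": [13,-31,0],"rotation": [0,0,0]}
    - {"gripper": 50,"travel": [11,-22,0],"rotation": [0,0,0]}

```text
t: 48.98
tcp_pos: [0.6209, -0.0233, 0.2036]
tool_rot: [0.999, -0.042, -0.002, -0.001]
force: [0.2, 0.0, -2.6]
finger_gap: 0.707
```

send_rows:
  motion:
    - {"gripper": 50,"travel": [0,0,0],"rotation": [0,0,0]}
    - {"gripper": 50,"travel": [0,0,0],"rotation": [0,0,0]}
    - {"gripper": 50,"travel": [0,0,0],"rotation": [0,0,0]}

```text
t: 49.23
tcp_pos: [0.6201, -0.0265, 0.204]
tool_rot: [0.999, -0.043, -0.002, 0.0]
force: [0.1, -0.2, -2.2]
finger_gap: 0.71
```

```bash
python3 - <<'E'
from h import *
go(*lane(1,-72),145,-4.9)
E
```

```text
t 49.2 pos [620.1 -26.5 204. ] yaw -4.9 tilt 0.19 | dyaw about tool z -0.0 then travel [ 1.7 -2.3 59. ] | travel w/o rot [ 1.7 -2.3 59. ]
```

send_rows:
  motion:
    - {"gripper": 50,"travel": [1,-1.5,10],"rotation": [0,0,0]}
    - {"gripper": 50,"travel": [0,0,15],"rotation": [0,0,0]}
    - {"gripper": 50,"travel": [0,0,15],"rotation": [0,0,0]}
    - {"gripper": 50,"travel": [0,0,9],"rotation": [0,0,0]}
    - {"gripper": 50,"travel": [0,0,5],"rotation": [0,0,0]}
    - {"gripper": 50,"travel": [0,0,3],"rotation": [0,0,0]}
    - {"gripper": 50,"travel": [0,0,1],"rotation": [0,0,0]}
    - {"gripper": 50,"travel": [0,0,1],"rotation": [0,0,0]}
    - {"gripper": 50,"travel": [0,0,1],"rotation": [0,0,0]}
    - {"gripper": 50,"travel": [0,0,0],"rotation": [0,0,0]}
    - {"gripper": 50,"travel": [0,0,0],"rotation": [0,0,0]}

```text
t: 50.15
tcp_pos: [0.6229, -0.0251, 0.1462]
tool_rot: [0.999, -0.043, 0.001, 0.0]
force: [0.1, -0.4, -1.0]
finger_gap: 0.71
```

send_rows:
  motion:
    - {"gripper": 50,"travel": [0,0,1],"rotation": [0,0,0]}
    - {"gripper": 50,"travel": [0,0,0],"rotation": [0,0,0]}
    - {"gripper": 85,"travel": [0,0,0],"rotation": [0,0,0]}
    - {"gripper": 85,"travel": [0,0,0],"rotation": [0,0,0]}
    - {"gripper": 85,"travel": [0,0,0],"rotation": [0,0,0]}
    - {"gripper": 85,"travel": [0,0,0],"rotation": [0,0,0]}
    - {"gripper": 85,"travel": [0,0,-10],"rotation": [0,0,0]}
    - {"gripper": 85,"travel": [0,0,-20],"rotation": [0,0,0]}
    - {"gripper": 85,"travel": [0,0,-25],"rotation": [0,0,0]}
    - {"gripper": 85,"travel": [0,0,-25],"rotation": [0,0,0]}

```text
t: 50.98
tcp_pos: [0.622, -0.0248, 0.2253]
tool_rot: [0.999, -0.043, -0.001, -0.0]
force: [-0.4, 0.1, 0.3]
finger_gap: 0.989
```

send_rows:
  motion:
    - {"gripper": 45,"travel": [0,22,0],"rotation": [0,0,0]}
    - {"gripper": 45,"travel": [0,22,0],"rotation": [0,0,0]}
    - {"gripper": 45,"travel": [0,20,0],"rotation": [0,0,-5]}
    - {"gripper": 45,"travel": [0,0,0],"rotation": [0,0,-7.1]}
    - {"gripper": 45,"travel": [0,0,0],"rotation": [0,0,-7.1]}
    - {"gripper": 45,"travel": [0,0,0],"rotation": [0,0,-7.1]}
    - {"gripper": 45,"travel": [0,0,0],"rotation": [0,0,-7.1]}
    - {"gripper": 45,"travel": [0,0,0],"rotation": [0,0,-7.1]}
    - {"gripper": 45,"travel": [0,0,0],"rotation": [0,0,-7.1]}
    - {"gripper": 45,"travel": [0,0,0],"rotation": [0,0,-7.1]}
    - {"gripper": 45,"travel": [0,0,0],"rotation": [0,0,-7.1]}

```text
t: 51.9
tcp_pos: [0.6169, -0.0887, 0.2251]
tool_rot: [0.878, 0.479, 0.0, 0.0]
force: [0.0, -0.1, -0.5]
finger_gap: 0.529
```

send_rows:
  motion:
    - {"gripper": 45,"travel": [0,0,0],"rotation": [0,0,-7.1]}
    - {"gripper": 45,"travel": [0,0,0],"rotation": [0,0,-7.1]}
    - {"gripper": 45,"travel": [0,0,0],"rotation": [0,0,-7.1]}
    - {"gripper": 45,"travel": [0,0,0],"rotation": [0,0,-7.1]}
    - {"gripper": 45,"travel": [0,0,0],"rotation": [0,0,0]}
    - {"gripper": 45,"travel": [0,0,0],"rotation": [0,0,0]}

```text
t: 52.4
tcp_pos: [0.6169, -0.0887, 0.2249]
tool_rot: [0.737, 0.676, 0.0, 0.0]
force: [-0.3, 0.3, -0.6]
finger_gap: 0.523
```

```bash
python3 - <<'E'
from h import *
c,a=snap("wrist","w19");x=lane(0,-72);tin(c,a,*x,.17)
go(*lane(0,-137),143,85.1)
E
```

```text
thr 100 [622.4, -24.3, 86.4, 53.2, -5.4]
thr 120 [622.6, -23.8, 85.6, 51.0, -4.9]
thr 140 [622.6, -22.6, 84.2, 48.5, -4.9]
t 52.5 pos [616.9 -88.7 224.9] yaw 85.1 tilt 0.03 | dyaw about tool z -0.0 then travel [-0.5 -1.6 81.9] | travel w/o rot [-0.5 -1.6 81.9]
```

send_rows:
  motion:
    - {"gripper": 45,"travel": [0,-1,0],"rotation": [0,0,0]}
    - {"gripper": 45,"travel": [0,0,30],"rotation": [0,0,0]}
    - {"gripper": 45,"travel": [0,0,30],"rotation": [0,0,0]}
    - {"gripper": 45,"travel": [0,0,21],"rotation": [0,0,0]}
    - {"gripper": 45,"travel": [0,0,0],"rotation": [0,0,0]}
    - {"gripper": 45,"travel": [7,0,0],"rotation": [0,0,0]}
    - {"gripper": 45,"travel": [8,0,0],"rotation": [0,0,0]}
    - {"gripper": 45,"travel": [8,0,0],"rotation": [0,0,0]}
    - {"gripper": 45,"travel": [8,0,0],"rotation": [0,0,0]}
    - {"gripper": 45,"travel": [8,0,0],"rotation": [0,0,0]}
    - {"gripper": 45,"travel": [8,0,0],"rotation": [0,0,0]}
    - {"gripper": 45,"travel": [8,0,0],"rotation": [0,0,0]}

```text
t: 53.45
tcp_pos: [0.6213, -0.0334, 0.1446]
tool_rot: [0.736, 0.677, 0.0, 0.001]
force: [-0.3, -3.2, 2.4]
finger_gap: 0.527
```

send_rows:
  motion:
    - {"gripper": 45,"travel": [8,0,0],"rotation": [0,0,0]}
    - {"gripper": 45,"travel": [8,0,0],"rotation": [0,0,0]}
    - {"gripper": 45,"travel": [8,0,0],"rotation": [0,0,0]}
    - {"gripper": 45,"travel": [8,0,0],"rotation": [0,0,0]}
    - {"gripper": 45,"travel": [8,0,0],"rotation": [0,0,0]}
    - {"gripper": 45,"travel": [8,0,0],"rotation": [0,0,0]}
    - {"gripper": 45,"travel": [8,0,0],"rotation": [0,0,0]}
    - {"gripper": 45,"travel": [3,0,0],"rotation": [0,0,0]}
    - {"gripper": 45,"travel": [0,0,0],"rotation": [0,0,0]}
    - {"gripper": 45,"travel": [0,0,0],"rotation": [0,0,0]}

```text
t: 54.28
tcp_pos: [0.6252, 0.0253, 0.1433]
tool_rot: [0.736, 0.677, -0.0, -0.0]
force: [0.1, -0.8, 0.2]
finger_gap: 0.526
```

send_rows:
  motion:
    - {"gripper": 45,"travel": [-20,0,0],"rotation": [0,0,0]}
    - {"gripper": 45,"travel": [-30,0,-20],"rotation": [0,0,0]}
    - {"gripper": 45,"travel": [-30,0,-35],"rotation": [0,0,0]}
    - {"gripper": 45,"travel": [-35,0,-20],"rotation": [0,0,0]}
    - {"gripper": 45,"travel": [-35,0,-10],"rotation": [0,0,0]}
    - {"gripper": 45,"travel": [-35,0,-5],"rotation": [0,0,0]}
    - {"gripper": 45,"travel": [-35,0,0],"rotation": [0,0,0]}
    - {"gripper": 45,"travel": [-30,-20,0],"rotation": [0,0,0]}
    - {"gripper": 45,"travel": [-30,-20,0],"rotation": [0,0,0]}
    - {"gripper": 45,"travel": [-30,-20,0],"rotation": [0,0,0]}
    - {"gripper": 45,"travel": [-30,-20,0],"rotation": [0,0,0]}
    - {"gripper": 45,"travel": [0,0,0],"rotation": [0,0,0]}

```text
t: 55.28
tcp_pos: [0.5136, -0.31, 0.23]
tool_rot: [0.738, 0.675, -0.002, 0.0]
force: [0.8, 0.7, 1.2]
finger_gap: 0.524
```

```bash
python3 - <<'E'
from h import *
ct,t=snap("top","t4");s,b=snap("side","s4")
cv2.imwrite("pics/m4.png",np.hstack([cv2.resize(t[140:320,120:420],(400,300)),cv2.resize(b[110:260,180:380],(400,300))]))
for y in(255,198,141,84):
    X=lane(0,y);z=122-y*np.tan(np.radians(22))+42;u,v=proj(ct,[*(X/1000),z/1000]);print(y,((u-120)*4/3,(v-140)*5/3))
print(manip.sense()["t"],manip.sense()["tcp_pos"])
E
```

```text
255 (np.float64(44.45938020262569), np.float64(79.93284312290943))
198 (np.float64(66.92917372788618), np.float64(79.60330364965135))
141 (np.float64(90.33857317506329), np.float64(79.25998402126055))
84 (np.float64(114.74777352146305), np.float64(78.90200142494696))
55.3833 [ 0.516465   -0.30593933  0.230087  ]
```

View pics/m4.png

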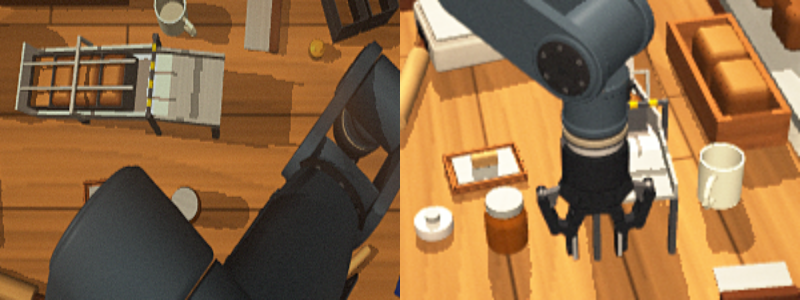

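Four loaves sit in the lane, and the lid, jar and mug look fine. The fourth tin's rear edge (x≈136) is close to the 68 mm limit, so I take a zoomed check.

```bash
python3 - <<'E'
from h import *
t=cv2.imread("pics/t4.png");ct=manip.calibration("top")
cv2.imwrite("pics/z4.png",cv2.resize(t[155:220,128:258],None,fx=6,fy=6,interpolation=cv2.INTER_CUBIC))
for y in(255,198,141,84,68):
  for e in(-28.7,28.7):  # rim edges: centre +- 31 cos22, perpendicular height shift
    a=np.radians(22);yy=y+e;zc=122-y*np.tan(a)+24/np.cos(a)  # tin centre height
    yr=y+24*np.sin(a)+e;zr=zc+24*np.cos(a)-np.sign(e)*31*np.sin(a)
    X=lane(0,yr);u,v=proj(ct,[*(X/1000),zr/1000]);print(y,e,round((u-128)*6),round((v-155)*6))
E
```

```text
255 -28.7 180 193
255 28.7 81 194
198 -28.7 284 191
198 28.7 180 193
141 -28.7 391 190
141 28.7 283 191
84 -28.7 504 189
84 28.7 391 190
68 -28.7 536 188
68 28.7 422 190
```

View pics/z4.png

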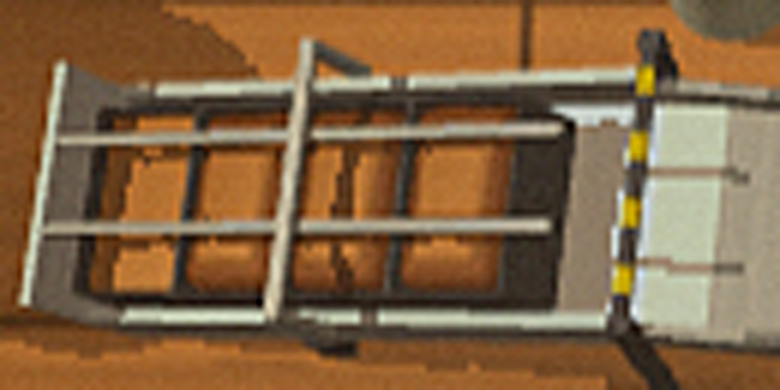

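The zoom shows the four rims at about x = 95, 190, 295, 400 and 512, with the fourth tin's rear wall beyond. That puts the fourth centre at about 80 mm and the first at about 250 mm, all seated against each other.

```bash
python3 -c "
from station import manip
print(manip.sense()['force'],manip.sign_off())"
```

```text
the job is handed in; nothing more can be done
[ 0.42652822  0.41309361 -0.4594353 ] None
```

I laid the lid flat in the tray, then loaded the tin that had it and all three open tins into the lane. I handed the job in at about 55 s of robot time. I left the blue look-alike alone.

- **Lid:** after I let go, it measured within about 2 mm of the tray's middle and 0.1° of its axis, grip up. The last side view still showed it there.
- **Tins:** the last top view shows four tins touching in a row. The first is at the stop, with its centre at about 250 mm. The fourth is at about 80 mm, against the 68 mm limit. These positions were read from image edges, good to a few mm.
- **Knocked tin:** one open tin moved about 3 cm during the run, so I measured it again before picking it up.
- **Other objects:** in the last views the jar and mug stand where they were. I saw no sign of the scraper, brush or weight having moved, but I didn't measure them at the end.
- **Failed check:** a numeric check of the loaves in the lane, after the third tin, gave nothing because of a units slip in my script. I relied on the final pictures instead.

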